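# Move a flat battery from the respirator blower to the charger

### The job

The battery in the blower unit of the welding respirator (the unit with the round slotted filter cover) is flat: squeeze its sprung release tab in and lift the battery straight out without wrenching the unit. Put it upright into the empty charger, its tab on the side of the charger's sloping panel, and press it down, gently, until the tab snaps out under the catch and the battery sits fully home. Leave the charger that already holds a battery alone, and the things lying about on the bench where they are.

Things in the scene. Friction and masses are not known exactly. Their poses are not given: they have to be found in the camera images.
- battery_mid (a point): The flat battery: upright dark brick 36 (x) x 76 (y) x 100 (z) mm, 0.4 kg; point at its centre, 50 mm above its underside, z up. It starts latched in the blower unit, underside on the bay's floor, axes along the unit's, its upper 48 mm above the rim. Sprung release tab in the middle of its +x face. With the tab pressed right in it measures 37 mm over tab and back face (from 18 mm at -x to 19 mm at +x).
- battery_pad (a point): Centre of the outer face of the tab's ribbed thumb pad, 30 mm wide (y) x 32 mm high, some 27 mm above the battery's centre; it moves with the tab. Released, the tab leans out from a hinge near the battery's foot and the pad's face is 28 mm (foot) to 32 mm (top) from the centre in x; squeezed against the battery's opposite face it goes in to 19 mm, upright. A hook on the tab, 16 mm below the centre, sits under the bay's catch.
- battery_tab (a joint): Angle of the release tab, rad: 0 released, 0.15 right in (a firm stop); the hook clears the catch from 0.10 to 0.13. About 2 N on the pad starts it, 6 N holds it right in. If the battery is pushed into a bay with the tab free, the hook's ramp rides over the catch (some 10 to 20 N down) and snaps out below it.
- unit_bay (a point): Centre of the floor of the blower unit's battery bay, 35 mm above the bench, axes along the unit's own. The bay: upright square-edged pocket 37.5 (x) x 77.5 (y) mm (0.75 mm clear of the battery on each side), 48 mm deep from this point to its rim, walls 6 mm. Catch: a lip on its +x wall, 38 to 48 mm above the floor, hollow below it for the hook.
- unit: Blower unit of a powered-air welding respirator, fixed on the bench: grey, 216 (y) x 96 (x) mm; battery bay at -y, centred 58 mm from the origin; round turbine 110 mm across at +y, slotted round filter cover facing +x, hose spigot up to 140 mm above the bench at y = 78 mm. Origin: centre, at bench height.
- charger_bay (a point): Centre of the floor of the empty charger's bay, 26 mm above the bench, axes along the charger's own; the battery goes in with its axes parallel to these (tab to +x). The bay: upright square-edged pocket 37.5 (x) x 77.5 (y) mm (0.75 mm clear of the battery on each side), 48 mm deep from this point to its rim, walls 6 mm. Catch: a lip on its +x wall, 38 to 48 mm above the floor, hollow below it for the hook.
- charger: The empty charger, fixed on the bench: dark, 140 (x) x 116 (y) mm, sloping panel on its +x side. Origin under its bay. In the bay's floor a sprung contact block stands 6 mm proud; 10 N start it and 15 N push it flush. It lifts a latched battery by up to 1.5 mm, until the hook bears on the catch.
- charger_busy: The other charger, alike and fixed, with a like battery latched in it (leave both alone). Origin under its bay. Unit, empty charger and this one stand side by side in any order.
There are look-alikes about, which are no part of the job. Of the things that look like the part that bears battery_mid, the largest one is meant.

How it is judged:
By the outcome, as a careful person would: the job done as asked, in the order asked, and still so for the second after the job is handed in, with the robot touching nothing.
It also fails if it takes over 72 s, if anything falls off the work surface, if the arm or the gripper's body presses on something with over 40 N, if the wrist force passes 120 N, or if a joint passes its speed limit or range.

### The arm

A 6-joint arm with a two-finger parallel gripper is mounted at the origin on the work surface. World frame = base frame: x ahead of the robot, y to its left, z up, the work surface at z = 0. Lengths are in m, angles in rad, forces in N, time in s.
With the tool pointing down it reaches from about 0.25 to 0.775 m from the base axis. Payload 4 kg.
Tool frame: the origin (TCP) lies at the very end of the fingers, on their centre line; the grasp point (between the pads) lies 19 mm behind it; z points along the fingers, x is the direction in which the jaws open and shut, and the axes are right-handed (so a half turn about z gives the same grasp; the last joint's range is limited). The gripper opens to 94 mm and grips with 3 to 60 N. Pads are 16 mm wide; open, the fingers measure 119 mm over their backs; the gripper's body (75 mm by 177 mm) begins 78 mm behind the grasp point.
Start: joints at [1.076, 0.087, 1.371, -0, 1.684, -0.103], TCP at [0.21, 0.508, 0.206] pointing down, gripper open.
Joint ranges: [-3.1, 3.1], [-0.76, 2.03], [0.27, 2.55], [-1.08, 4.22], [0.17, 2.65], [-2.57, 2.57]. Speed limits (rad/s): [2.79, 2.79, 3.14, 3.14, 3.14, 3.14].

### API

Orientations are given as [roll, pitch, yaw] about the fixed x, y, z axes, in that order (R = Rz(yaw) Ry(pitch) Rx(roll)).
In Python, from bench import robot, cams, ticket gives the robot as it stands.
- The arm moves only by the tool jog_arm, never from a script. Its argument "series" is a list of rows, each an object of numbers: "x", "y", "z": the shift along the tool's x, y, z in m; "rx", "ry", "rz": the turn, a rotation vector about the tool's x, y, z in degrees. A call has 1 to 12 rows; each row shifts and turns the pose as measured when the row begins, along the tool's axes as they then stand; what a row does not reach is not made up. A row lasts 1/12 s, in which the tool goes at most 41.7 mm and 7.16 degrees, less where a joint would pass 70% of its speed; a pose out of reach is approached as far as the arm can. A call with a gripper value outside its range is refused whole. "claw" is the opening, from 0 (shut) to 1 (fully open), set as the call begins (left out, the last holds). The fingers move at their own pace and stop on an object; the grip force is fixed at half the most. Time passes only in rows, so rows that do not move let the fingers close. It gives the time, the measured TCP pose, the force and the opening at its end, in the units of the state.
- robot.get_obs(): the state, without advancing time (a new reading comes with each control period).
- cams.snapshot(name): name is "side" or "top"; returns a dict with "img" (480x640x3 uint8, red, green, blue), "mtx" (3x3 intrinsics, pixels), "k1" (the pictures are not rectified: a ray, as slopes to the right and down, at radius r is drawn at 1 + k1 r^2 times it, then the intrinsics apply), "origin" and "attitude" of the camera in the world. Camera axes: x right, y down, z forward; pixel columns grow to the right and rows downward; lengths in m; the calibration is good to about 2 mm. A picture is of the moment at which its call begins. There is no depth.
- ticket.close_job(): hands the job in, once; it reports no verdict.
Trained networks look in a picture, given as the dict that the camera call returned (one of the last four; its "shot" number tells which), for a name from the list of things; names that differ only in an ending like _2 or _b are one class to them, and where a whole thing is asked for, a point or a joint stands for the part that bears it (a point fixed in the world has none). Each returns a list of dicts, best first, with "p" (0 to 1); they miss things now and then, are a little off and sometimes report something else, mostly with a low value. They report only what shows in the picture. A call takes as long as a camera call. They do not tell look-alikes from the thing itself.
- cams.look_for(thing, picture): "bbox" ([left, top, width, height] in pixels, round what is visible of it).
The state is a dict: "time": time; "joint_positions": joint angles; "qvel": joint speeds; "joint_torque": joint torques, N m; "tool_pos": TCP position; "ee_rot": TCP orientation; "wrist_force": force on the tool from outside, world axes, zero at the start; "wrist_torque": the same for the moment, N m; "width": finger opening in m.
Only numpy, scipy, OpenCV 4.12 (cv2) and the standard library are available. Lean on these libraries where they do the work, as an engineer would, in place of code of your own. Each camera call takes 0.05 s, during which the arm holds its last target.

## Working session

There is one attempt and no reset: what is moved stays moved. The work goes in short steps, Python scripts to look and compute and a tool call to move; the robot and the scene stay as the last step left them, time stands still between calls to the robot, and variables do not carry over. Pictures are saved under pics/ and viewed, and the job is handed in when it is done.

Besides the shell and the picture viewer there is one more tool, called after "Emit:" in YAML: its name, and indented under it one key for each argument. jog_arm: Moves the arm, as the interface text tells. Its arguments: {"type":"object","properties":{"series":{"type":"array","items":{"type":"object","properties":{"x":{"type":"number"},"y":{"type":"number"},"z":{"type":"number"},"rx":{"type":"number"},"ry":{"type":"number"},"rz":{"type":"number"}}}},"claw":{"type":"number"}},"required":["series"]}

```bash
mkdir -p pics; ls; python3 - <<'E'
from bench import robot,cams,ticket
import cv2,numpy as np,pickle
print(robot.get_obs())
for n in ['side','top']:
    s=cams.snapshot(n); cv2.imwrite(f'pics/{n}0.png',s['img'][:,:,::-1]); print(n,s['mtx'],s['k1'],s['origin'],s['attitude'],s['shot'])
    pickle.dump(s,open(f'{n}0.pkl','wb'))
    for t in ['battery_mid','battery_pad','unit','charger','charger_busy','unit_bay','charger_bay']:
        try:
            print(t,[(np.round(d['bbox']).tolist(),round(d['p'],2)) for d in cams.look_for(t,s)])
        except Exception as e: print(t,e)
E
```

```text
pics
{'time': 0.0, 'joint_positions': array([ 1.07591323e+00,  8.79573405e-02,  1.37221380e+00,  6.29696461e-06,
        1.68360051e+00, -1.03101522e-01]), 'qvel': array([ 0.00090178,  0.00041742, -0.00018107,  0.00257812,  0.00262272,
        0.00050954]), 'joint_torque': array([-1.32293040e-03, -3.40180528e+01, -3.02420104e+01,  7.14631914e-02,
        3.30667372e-02, -1.68807342e-04]), 'tool_pos': array([0.20975628, 0.50785047, 0.20432342]), 'ee_rot': array([-3.14136217e+00,  2.16678454e-03,  1.17901571e+00]), 'wrist_force': array([ 0.47839732, -0.89043788, -1.06109933]), 'wrist_torque': array([-0.04773258,  0.00393574,  0.04736143]), 'width': 0.09389523551890148}
side [[613.62158796   0.         321.69029774]
 [  0.         613.62158796 231.62038236]
 [  0.           0.           1.        ]] -0.19835026407813475 [ 0.38761008 -1.19657167  0.90575033] [-2.17506213 -0.01743611 -0.09994595] 1
battery_mid [([330.0, 371.0, 37.0, 42.0], 0.9), ([342.0, 292.0, 26.0, 44.0], 0.71), ([278.0, 319.0, 27.0, 50.0], 0.64)]
battery_pad [([278.0, 328.0, 10.0, 21.0], 0.43), ([366.0, 304.0, 7.0, 20.
[... 292 characters left out ...]

 [  0.         470.63454619 235.29190143]
 [  0.           0.           1.        ]] 0.017621649936584584 [ 0.34184065 -0.07003399  1.12236214] [-2.96446302e+00  2.31569469e-04 -1.55859316e+00] 2
battery_mid [([476.0, 230.0, 22.0, 27.0], 0.96), ([419.0, 270.0, 31.0, 21.0], 0.69), ([414.0, 212.0, 44.0, 26.0], 0.61)]
battery_pad [([478.0, 236.0, 7.0, 14.0], 0.6), ([436.0, 208.0, 11.0, 9.0], 0.55), ([429.0, 288.0, 12.0, 6.0], 0.43)]
unit [([358.0, 196.0, 94.0, 62.0], 0.9)]
charger [([127.0, 185.0, 56.0, 63.0], 0.74)]
charger_busy [([417.0, 213.0, 40.0, 28.0], 0.64), ([260.0, 207.0, 51.0, 59.0], 0.59)]
unit_bay [([357.0, 197.0, 96.0, 60.0], 0.88)]
charger_bay [([126.0, 186.0, 58.0, 63.0], 0.7)]
```

View pics/side0.png

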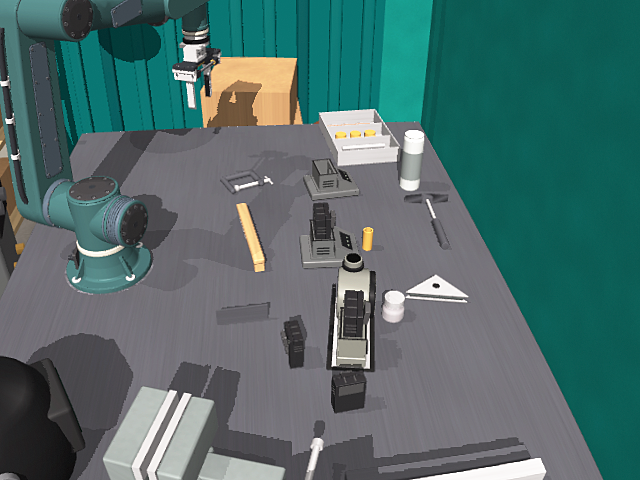

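View pics/top0.png

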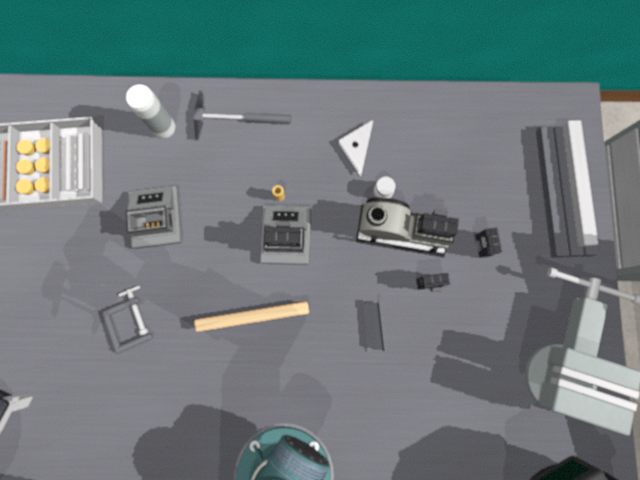

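```bash
cat > h.py <<'E'
import numpy as np,cv2,pickle
from scipy.spatial.transform import Rotation as R
def rot(a): return R.from_euler('xyz',a).as_matrix()
def proj(P,s):
    P=np.atleast_2d(P); c=(P-s['origin'])@rot(s['attitude']); q=c[:,:2]/c[:,2:]
    q=q*(1+s['k1']*(q**2).sum(1,keepdims=True)); m=s['mtx']
    return np.c_[q[:,0]*m[0,0]+m[0,2],q[:,1]*m[1,1]+m[1,2]]
def ray(u,v,s):
    m=s['mtx']; d=np.array([(u-m[0,2])/m[0,0],(v-m[1,2])/m[1,1]]); q=d.copy()
    for _ in range(20): q=d/(1+s['k1']*(q@q))
    return rot(s['attitude'])@np.r_[q,1]
def atz(u,v,z,s):
    d=ray(u,v,s); o=np.array(s['origin']); return o+d*(z-o[2])/d[2]
def crop(s,x0,y0,w,h,k,name):
    cv2.imwrite(name,cv2.resize(s['img'][y0:y0+h,x0:x0+w,::-1],None,fx=k,fy=k,interpolation=cv2.INTER_CUBIC))
def load(n): return pickle.load(open(n,'rb'))
E
python3 - <<'E'
from h import *
t=load('top0.pkl');s=load('side0.pkl')
crop(t,350,185,160,115,5,'pics/tu.png'); crop(t,115,175,80,80,7,'pics/tc.png')
crop(s,270,240,120,180,3,'pics/su.png'); crop(s,295,145,75,65,8,'pics/sc.png')
for u,v in [(152,215),(284,238),(437,225),(380,215),(488,241),(433,282)]: print(u,v,atz(u,v,.08,t))
E
```

```text
152 215 [0.57049928 0.3074534  0.08      ]
284 238 [0.5213146  0.00765057 0.08      ]
437 225 [ 0.55527904 -0.33686002  0.08      ]
380 215 [ 0.57685821 -0.20864597  0.08      ]
488 241 [ 0.52007014 -0.44957477  0.08      ]
433 282 [ 0.42675461 -0.3238357   0.08      ]
```

View pics/tu.png

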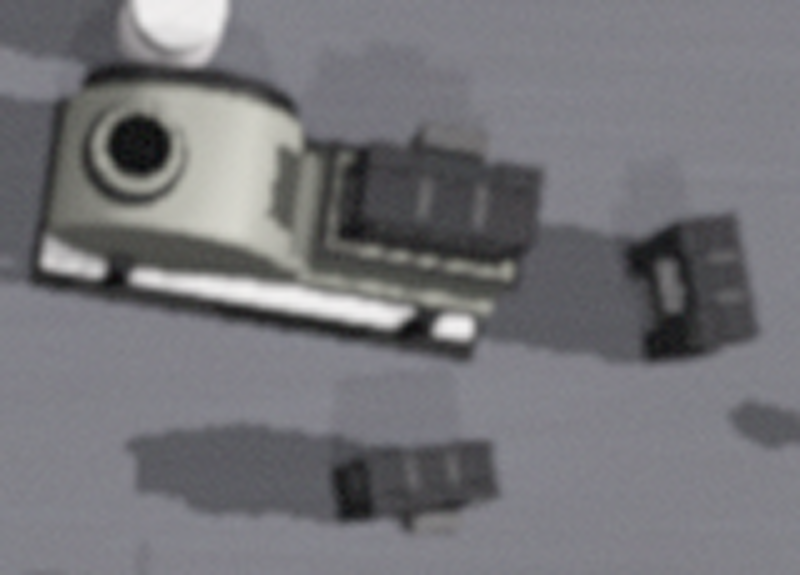

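View pics/tc.png

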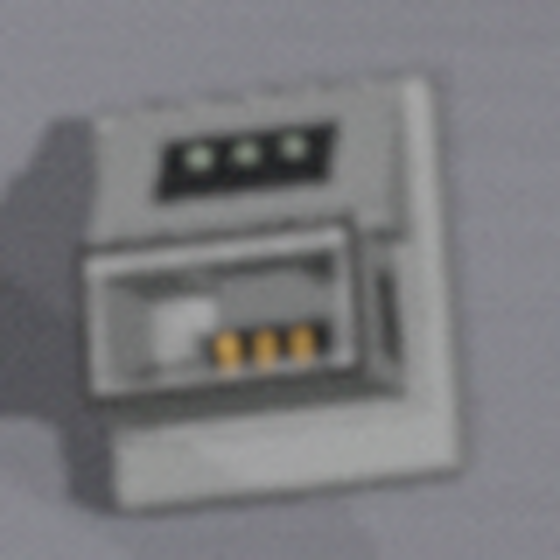

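View pics/su.png

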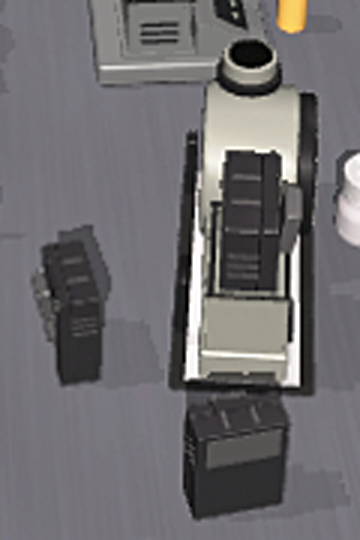

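View pics/sc.png

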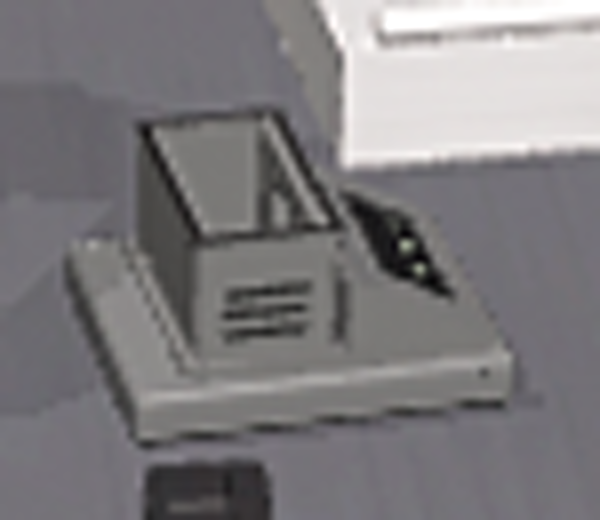

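```bash
cat > fit.py <<'E'
from h import *
from scipy.optimize import minimize, least_squares
from scipy.ndimage import map_coordinates
def rect(w,d,z): 
    a=np.array([[1,1],[-1,1],[-1,-1],[1,-1]])*[w/2,d/2]; return np.c_[a,np.full(4,z)]
def edges_rect(w,d,z):
    r=rect(w,d,z); return [(r[i],r[(i+1)%4]) for i in range(4)]
def place(P,p): 
    c,s_=np.cos(p[2]),np.sin(p[2]); P=np.atleast_2d(P).copy(); xy=P[:,:2]@np.array([[c,s_],[-s_,c]])+p[:2]; return np.c_[xy,P[:,2]]
def gradimg(s,sig):
    g=cv2.GaussianBlur(cv2.cvtColor(s['img'],cv2.COLOR_RGB2GRAY).astype(float),(0,0),sig)
    return cv2.Sobel(g,cv2.CV_64F,1,0)/8,cv2.Sobel(g,cv2.CV_64F,0,1)/8
def score(p,edges,views,G):
    tot=0
    for s,(gx,gy) in zip(views,G):
        for a,b in edges:
            P=place(np.array([a+(b-a)*t for t in np.linspace(.05,.95,25)]),p); q=proj(P,s)
            d=q[-1]-q[0]; n=np.array([-d[1],d[0]])/np.hypot(*d)
            v=map_coordinates(gx,[q[:,1],q[:,0]],order=1)*n[0]+map_coordinates(gy,[q[:,1],q[:,0]],order=1)*n[1]
            tot+=np.tanh(abs(v.mean())/12)*np.hypot(*d)
    return -tot
def fit(p0,edges,views):
    best=np.array(p0,float)
    for sig,st in [(2,(.006,.006,.04)),(1,(.003,.003,.02)),(.7,(.0015,.0015,.01))]:
        G=[gradimg(s,sig) for s in views]; 
        sims=np.vstack([best]+[best+np.eye(3)[i]*st for i in range(3)])
        c=[]
        for k in range(8):
            rng=np.random.default_rng(k); x0=best+(rng.normal(size=3)*st*.7 if k else 0)
            r=minimize(score,x0,args=(edges,views,G),method='Nelder-Mead',options=dict(initial_simplex=np.vstack([x0]+[x0+np.eye(3)[i]*st for i in range(3)]),xatol=1e-5,fatol=1e-3)); c.append((r.fun,r.x))
        best=min(c,key=lambda t:t[0])[1]
    return best,min(c,key=lambda t:t[0])[0]
def overlay(s,p,edges,x0,y0,w,h,k,name,col=(0,255,0)):
    im=cv2.resize(s['img'][y0:y0+h,x0:x0+w,::-1],None,fx=k,fy=k,interpolation=cv2.INTER_CUBIC).copy()
    for pp,ed in zip(p,edges):
      for a,b in ed:
        q=(proj(place(np.array([a,b]),pp),s)+.5-[x0,y0])*k-.5
        cv2.line(im,tuple(int(round(x)) for x in q[0]),tuple(int(round(x)) for x in q[1]),col,1)
    cv2.imwrite(name,im)
V=lambda x,y,z0,z1:(np.array([x,y,z0]),np.array([x,y,z1]))
RIM_C=edges_rect(.0495,.0895,.074)+edges_rect(.0375,.0775,.074)
BAT=edges_rect(.036,.076,.135)+[V(-.018,.038,.085,.135),V(-.018,-.038,.085,.135)]
RIM_U=edges_rect(.0495,.0895,.083)
E
cat > f0.py <<'E'
from fit import *
t=load('top0.pkl');s=load('side0.pkl')
for nm,p0,e in [('ch',(.555,.31,.1),RIM_C),('bat',(.55,-.335,-.12),BAT)]:
    for vn,vs in [('top',[t]),('side',[s]),('both',[t,s])]:
        p,f=fit(p0,e,vs); print(nm,vn,p.round(4),round(f,1))
        if nm=='ch':pc=p
        else: pb=p
overlay(t,[pc],[RIM_C],115,175,80,80,7,'pics/otc.png');overlay(s,[pc],[RIM_C],295,145,75,65,8,'pics/osc.png')
overlay(t,[pb,pb],[BAT,RIM_U],400,195,70,60,10,'pics/otb.png');overlay(s,[pb,pb],[BAT,RIM_U],310,270,80,110,5,'pics/osb.png')
ims=[cv2.resize(cv2.imread(f'pics/{n}.png'),(400,300)) for n in ['otc','osc','otb']]
ims.append(cv2.resize(cv2.imread('pics/osb.png'),(400,300)))
cv2.imwrite('pics/grid.png',np.vstack([np.hstack(ims[:2]),np.hstack(ims[2:])]))
E
python3 f0.py
```

```text
ch top [0.5538 0.309  0.1642] -121.5
ch side [0.5774 0.32   0.2983] -64.1
ch both [0.554  0.3101 0.1487] -175.2
bat top [ 0.5491 -0.3298 -0.1793] -69.4
bat side [ 0.5488 -0.3323 -0.1414] -112.5
bat both [ 0.5494 -0.326  -0.1616] -175.9
```

View pics/grid.png

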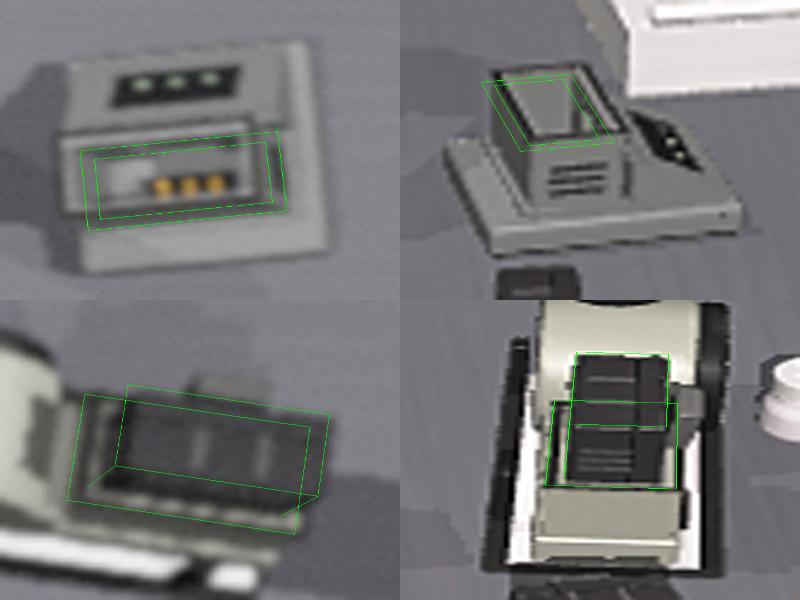

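```bash
cat > pick.py <<'E'
from fit import *
t=load('top0.pkl');s=load('side0.pkl')
# charger rim outer corners in crop coords: order (+x,+y),(-x,+y),(-x,-y),(+x,-y)
def solve(pt,model,sn,name,p0):
    def f(p): return (proj(place(model,p),sn)-pt).ravel()
    r=least_squares(f,p0); print(name,r.x.round(4),r.fun.round(1)); return r.x
def c2p(a,x0,y0,k): return (np.array(a)+.5)/k-.5+[x0,y0]
m=rect(.0495,.0895,.074)
solve(c2p([(85,262),(93,402),(358,370),(350,224)],115,175,7),m,t,'ch top',(.555,.31,.1))
solve(c2p([(272,110),(140,122),(190,240),(345,235)],295,145,8),m,s,'ch side',(.555,.31,.1))
mb=rect(.036,.076,.135)
solve(c2p([(368,145),(356,230),(528,255),(545,168)],350,185,5),mb,t,'bat top',(.555,-.33,-.1))
solve(c2p([(277,153),(223,152),(222,232),(271,238)],270,240,3),mb,s,'bat side',(.555,-.33,-.1))
E
python3 pick.py
```

```text
ch top [0.5613 0.3219 0.1423] [-0.9 -0.6 -0.8  0.6  1.1  0.1  0.6 -0.1]
ch side [0.5614 0.3227 0.1314] [ 0.3  0.1  0.1  0.2  0.8  0.4 -1.2 -0.7]
bat top [ 0.5452 -0.328  -0.1414] [-0.5  0.1 -0.1 -0.6  1.1 -0.3 -0.6  0.8]
bat side [ 0.5465 -0.3315 -0.1691] [ 0.2  0.9 -0.2  0.2 -1.6 -0.1  1.6 -1. ]
```

```bash
cat > f1.py <<'E'
from fit import *
t=load('top0.pkl');s=load('side0.pkl')
def fit2(p0,e,views,sig=.8):
    G=[gradimg(v,sig) for v in views]; c=[]
    for k in range(12):
        rng=np.random.default_rng(k); st=np.array([.0015,.0015,.02]); x0=np.array(p0)+(rng.normal(size=3)*st if k else 0)
        r=minimize(score,x0,args=(e,views,G),method='Nelder-Mead',options=dict(initial_simplex=np.vstack([x0]+[x0+np.eye(3)[i]*st for i in range(3)]),xatol=1e-5,fatol=1e-3)); c.append((r.fun,r.x))
    return min(c,key=lambda q:q[0])
RO=edges_rect(.0495,.0895,.074)
BT=edges_rect(.036,.076,.135)
P={}
for nm,p0,e in [('ch',(.5613,.322,.137),RIM_C),('bat',(.546,-.33,-.15),BT)]:
    for vn,vs in [('top',[t]),('side',[s]),('both',[t,s])]:
        f,p=fit2(p0,e,vs); print(nm,vn,p.round(4),round(f,1)); P[nm]=p
    
pc,pb=P['ch'],P['bat']
overlay(t,[pc],[RIM_C],115,185,80,60,10,'pics/1.png');overlay(s,[pc],[RIM_C],290,145,80,60,10,'pics/2.png')
overlay(t,[pb,pb],[BT,RIM_U],395,195,80,60,10,'pics/3.png');overlay(s,[pb,pb],[BT,RIM_U],310,280,80,60,10,'pics/4.png')
ims=[cv2.resize(cv2.imread(f'pics/{n}.png'),(400,300),interpolation=cv2.INTER_AREA) for n in [1,2,3,4]]
cv2.imwrite('pics/grid2.png',np.vstack([np.hstack(ims[:2]),np.hstack(ims[2:])]))
E
python3 f1.py
```

```text
ch top [0.5602 0.3255 0.1389] -123.3
ch side [0.5596 0.3157 0.1447] -76.0
ch both [0.5614 0.3178 0.1342] -188.6
bat top [ 0.5486 -0.3301 -0.1487] -59.6
bat side [ 0.5492 -0.3327 -0.1187] -77.1
bat both [ 0.5488 -0.3309 -0.1476] -134.4
```

View pics/grid2.png

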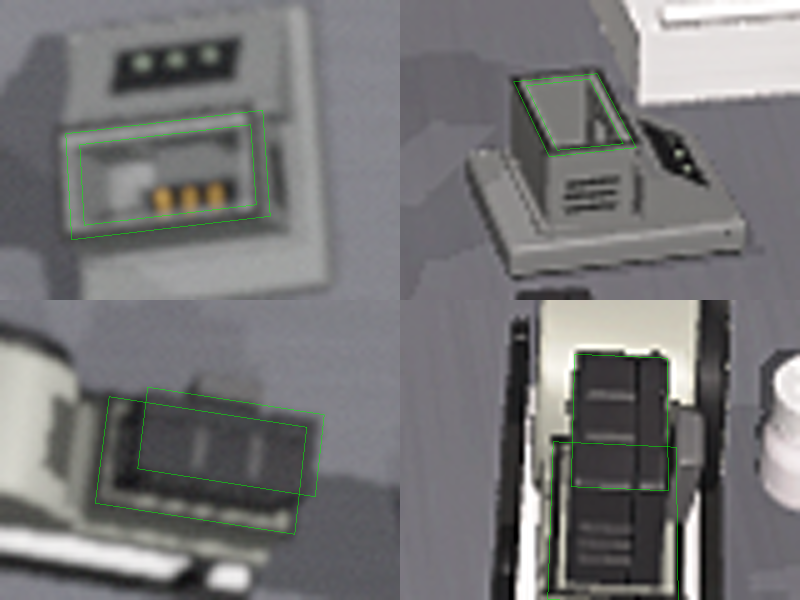

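```bash
cat >> f1.py <<'E'
pc=np.array([.5612,.3215,.137]); pb=np.array([.547,-.331,-.147])
overlay(t,[pc],[RIM_C],120,195,66,48,12,'pics/b1.png');overlay(s,[pc],[RIM_C],300,145,66,48,12,'pics/b2.png')
overlay(t,[pb,pb],[BT,RIM_U],400,200,66,48,12,'pics/b3.png');overlay(s,[pb,pb],[BT,RIM_U],320,280,66,100,6,'pics/b4.png')
E
python3 f1.py >/dev/null
```

```text
(no output)
```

View pics/b1.png

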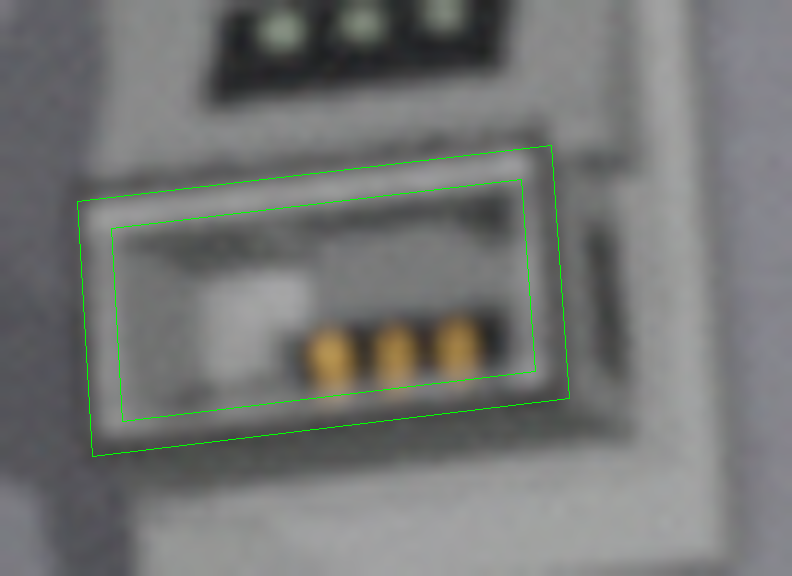

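View pics/b2.png

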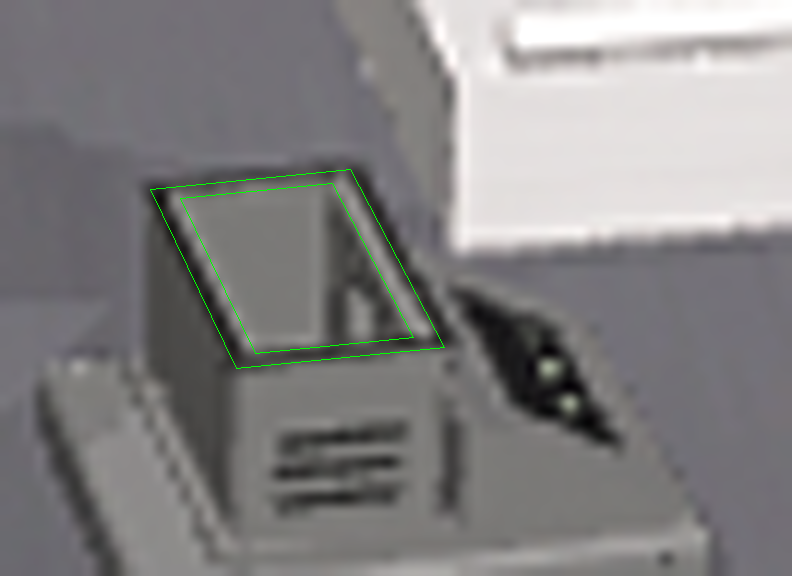

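View pics/b3.png

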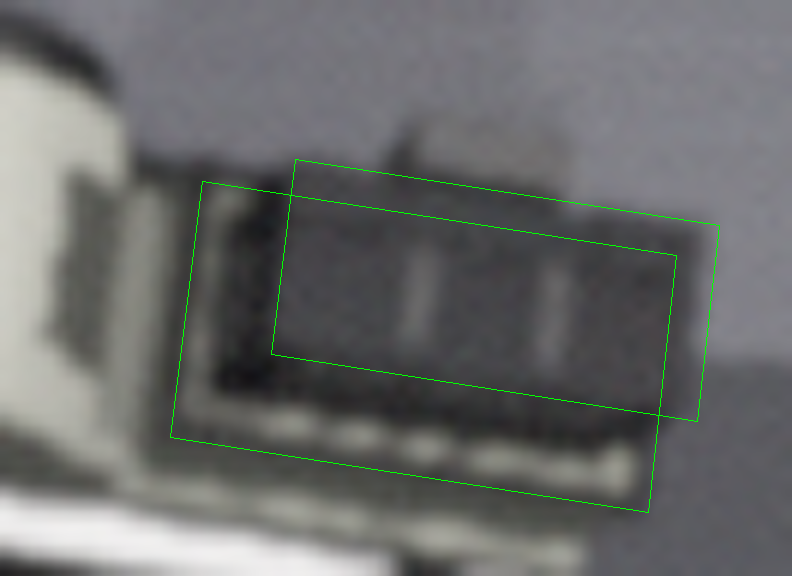

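View pics/b4.png

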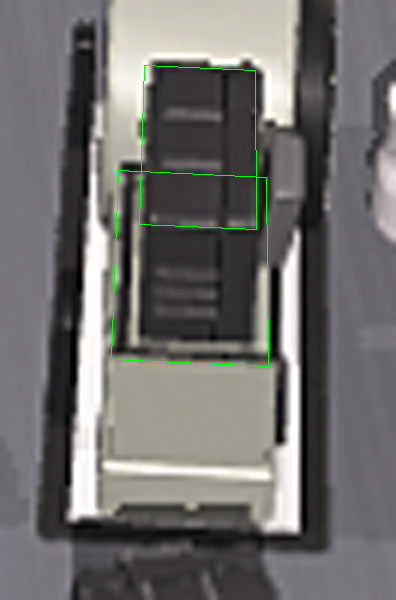

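```bash
cat > plan.py <<'E'
import sys,json
from h import *
from bench import robot
def plan(tgt,yaw,n=None,pos=None,rt=None,show=True,vmax=.03):
    o=robot.get_obs(); p=np.array(o['tool_pos']) if pos is None else pos
    Rc=rot(o['ee_rot']) if rt is None else rt
    Rt=rot([np.pi,0,yaw]); rv=R.from_matrix(Rc.T@Rt).as_rotvec(degrees=True)
    d=np.array(tgt)-p
    if n is None: n=max(1,int(np.ceil(max(np.linalg.norm(d)/vmax,np.linalg.norm(rv)/6))))
    rows=[]
    for i in range(n):
        s=Rc.T@(d/n); r=rv/n
        row={k:round(float(v),4) for k,v in zip('xyz',s) if abs(v)>4e-5}; row.update({k:round(float(v),2) for k,v in zip(('rx','ry','rz'),r) if abs(v)>.02})
        rows.append(row); Rc=Rc@R.from_rotvec(r,degrees=True).as_matrix()
    for i in range(0,n,12): print(json.dumps(rows[i:i+12]))
def st():
    o=robot.get_obs(); print(round(o['time'],2),o['tool_pos'].round(4),o['ee_rot'].round(4),'F',o['wrist_force'].round(1),'M',o['wrist_torque'].round(2),'w',round(o['width'],4))
if __name__=='__main__':
    a=[float(x) for x in sys.argv[1:]]; st(); plan(a[:3],a[3],int(a[4]) if len(a)>4 else None)
E
python3 plan.py .535 -.325 .27 -.147 36
```

```text
0.8 [0.21   0.5083 0.2055] [ 3.1416e+00 -1.0000e-04  1.1790e+00] F [0.1 0.2 0. ] M [-0.02 -0.04  0.02] w 0.094
[{"x": -0.0179, "y": 0.0172, "z": -0.0018, "rz": 2.11}, {"x": -0.0173, "y": 0.0178, "z": -0.0018, "rz": 2.11}, {"x": -0.0166, "y": 0.0185, "z": -0.0018, "rz": 2.11}, {"x": -0.0159, "y": 0.0191, "z": -0.0018, "rz": 2.11}, {"x": -0.0152, "y": 0.0196, "z": -0.0018, "rz": 2.11}, {"x": -0.0145, "y": 0.0202, "z": -0.0018, "rz": 2.11}, {"x": -0.0137, "y": 0.0207, "z": -0.0018, "rz": 2.11}, {"x": -0.013, "y": 0.0212, "z": -0.0018, "rz": 2.11}, {"x": -0.0122, "y": 0.0217, "z": -0.0018, "rz": 2.11}, {"x": -0.0114, "y": 0.0221, "z": -0.0018, "rz": 2.11}, {"x": -0.0106, "y": 0.0225, "z": -0.0018, "rz": 2.11}, {"x": -0.0097, "y": 0.0229, "z": -0.0018, "rz": 2.11}]
[{"x": -0.0089, "y": 0.0232, "z": -0.0018, "rz": 2.11}, {"x": -0.008, "y": 0.0235, "z": -0.0018, "rz": 2.11}, {"x": -0.0071, "y": 0.0238, "z": -0.0018, "rz": 2.11}, {"x": -0.0063, "y": 0.024, "z": -0.0018, "rz": 2.11}, {"x": -0.0054, "y": 0.0243, "z": -0.0018, "rz": 2.11}, {"x": -0.0045, "y": 0.0244, "z": -0.0018, "rz": 2.11}, 
[... 272 characters left out ...]
, {"x": 0.001, "y": 0.0248, "z": -0.0018, "rz": 2.11}]
[{"x": 0.0019, "y": 0.0248, "z": -0.0018, "rz": 2.11}, {"x": 0.0028, "y": 0.0247, "z": -0.0018, "rz": 2.11}, {"x": 0.0037, "y": 0.0246, "z": -0.0018, "rz": 2.11}, {"x": 0.0046, "y": 0.0244, "z": -0.0018, "rz": 2.11}, {"x": 0.0055, "y": 0.0242, "z": -0.0018, "rz": 2.11}, {"x": 0.0064, "y": 0.024, "z": -0.0018, "rz": 2.11}, {"x": 0.0073, "y": 0.0238, "z": -0.0018, "rz": 2.11}, {"x": 0.0082, "y": 0.0235, "z": -0.0018, "rz": 2.11}, {"x": 0.009, "y": 0.0232, "z": -0.0018, "rz": 2.11}, {"x": 0.0099, "y": 0.0228, "z": -0.0018, "rz": 2.11}, {"x": 0.0107, "y": 0.0224, "z": -0.0018, "rz": 2.11}, {"x": 0.0115, "y": 0.022, "z": -0.0018, "rz": 2.11}]
```

Emit:
jog_arm:
  series:
    - {"x": -0.018,"y": 0.017,"z": -0.01,"rz": 3}
    - {"x": -0.017,"y": 0.018,"z": -0.01,"rz": 3}
    - {"x": -0.016,"y": 0.02,"z": -0.01,"rz": 3}
    - {"x": -0.015,"y": 0.022,"z": -0.01,"rz": 3}
    - {"x": -0.014,"y": 0.023,"z": -0.01,"rz": 3}
    - {"x": -0.013,"y": 0.024,"z": -0.005,"rz": 3}
    - {"x": -0.011,"y": 0.026,"rz": 3}
    - {"x": -0.01,"y": 0.027,"rz": 3}
    - {"x": -0.008,"y": 0.028,"rz": 3}
    - {"x": -0.007,"y": 0.03,"rz": 3}
    - {"x": -0.006,"y": 0.03,"rz": 3}
    - {"x": -0.004,"y": 0.03,"rz": 3}
  claw: 1

```text
invalid input
```

```bash
python3 plan.py .535 -.325 .24 -.147 22
```

```text
0.8 [0.21   0.5083 0.2055] [ 3.1416e+00 -1.0000e-04  1.1790e+00] F [0.1 0.2 0. ] M [-0.02 -0.04  0.02] w 0.094
[{"x": -0.0294, "y": 0.0281, "z": -0.0016, "rz": 3.45}, {"x": -0.0276, "y": 0.0298, "z": -0.0016, "rz": 3.45}, {"x": -0.0258, "y": 0.0314, "z": -0.0016, "rz": 3.45}, {"x": -0.0238, "y": 0.0329, "z": -0.0016, "rz": 3.45}, {"x": -0.0218, "y": 0.0343, "z": -0.0016, "rz": 3.45}, {"x": -0.0197, "y": 0.0356, "z": -0.0016, "rz": 3.45}, {"x": -0.0175, "y": 0.0367, "z": -0.0016, "rz": 3.45}, {"x": -0.0153, "y": 0.0377, "z": -0.0016, "rz": 3.45}, {"x": -0.013, "y": 0.0385, "z": -0.0016, "rz": 3.45}, {"x": -0.0106, "y": 0.0392, "z": -0.0016, "rz": 3.45}, {"x": -0.0083, "y": 0.0398, "z": -0.0016, "rz": 3.45}, {"x": -0.0058, "y": 0.0402, "z": -0.0016, "rz": 3.45}]
[{"x": -0.0034, "y": 0.0405, "z": -0.0016, "rz": 3.45}, {"x": -0.001, "y": 0.0406, "z": -0.0016, "rz": 3.45}, {"x": 0.0015, "y": 0.0406, "z": -0.0016, "rz": 3.45}, {"x": 0.0039, "y": 0.0405, "z": -0.0016, "rz": 3.45}, {"x": 0.0064, "y": 0.0402, "z": -0.0016, "rz": 3.45}, {"x": 0.0088, "y": 0.0397, "z": -0.0016, "rz": 3.45}, {"x": 0.0111, "y": 0.0391, "z": -0.0016, "rz": 3.45}, {"x": 0.0135, "y": 0.0384, "z": -0.0016, "rz": 3.45}, {"x": 0.0158, "y": 0.0375, "z": -0.0016, "rz": 3.45}, {"x": 0.018, "y": 0.0365, "z": -0.0016, "rz": 3.45}]
```

Emit:
jog_arm:
  series:
    - {"x": -0.018,"y": 0.017,"z": -0.01,"rx": 0,"ry": 0,"rz": 3}
    - {"x": -0.017,"y": 0.018,"z": -0.01,"rx": 0,"ry": 0,"rz": 3}
    - {"x": -0.016,"y": 0.02,"z": -0.01,"rx": 0,"ry": 0,"rz": 3}
    - {"x": -0.015,"y": 0.022,"z": -0.01,"rx": 0,"ry": 0,"rz": 3}

```text
time: 1.13
tool_pos: [0.2468, 0.4134, 0.2422]
ee_rot: [-3.14, 0.008, 0.969]
wrist_force: [-0.2, -0.2, 1.0]
width: 0.0938
```

```bash
python3 plan.py .535 -.325 .24 -.147 21
```

```text
1.13 [0.2468 0.4134 0.2422] [-3.1402  0.0077  0.9687] F [-0.2 -0.2  1. ] M [-0.08 -0.01  0.  ] w 0.0938
[{"x": -0.0212, "y": 0.0312, "z": 0.0002, "ry": 0.02, "rz": 3.04}, {"x": -0.0195, "y": 0.0323, "z": 0.0002, "ry": 0.02, "rz": 3.04}, {"x": -0.0178, "y": 0.0333, "z": 0.0002, "ry": 0.02, "rz": 3.04}, {"x": -0.016, "y": 0.0342, "z": 0.0002, "ry": 0.02, "rz": 3.04}, {"x": -0.0141, "y": 0.035, "z": 0.0002, "ry": 0.02, "rz": 3.04}, {"x": -0.0123, "y": 0.0357, "z": 0.0002, "ry": 0.02, "rz": 3.04}, {"x": -0.0104, "y": 0.0363, "z": 0.0002, "ry": 0.02, "rz": 3.04}, {"x": -0.0084, "y": 0.0368, "z": 0.0002, "ry": 0.02, "rz": 3.04}, {"x": -0.0064, "y": 0.0372, "z": 0.0001, "ry": 0.02, "rz": 3.04}, {"x": -0.0045, "y": 0.0375, "z": 0.0001, "ry": 0.02, "rz": 3.04}, {"x": -0.0025, "y": 0.0377, "z": 0.0001, "ry": 0.02, "rz": 3.04}, {"x": -0.0005, "y": 0.0377, "z": 0.0001, "ry": 0.02, "rz": 3.04}]
[{"x": 0.0015, "y": 0.0377, "z": 0.0001, "ry": 0.02, "rz": 3.04}, {"x": 0.0035, "y": 0.0376, "z": 0.0001, "ry": 0.02, "rz": 3.04}, {"x": 0.0055, "y": 0.0373, "z": 0.0001, "ry": 0.02, "rz": 3.04}, {"x": 0.0075, "y": 0.037, "z": 0.0001, "ry": 0.02, "rz": 3.04}, {"x": 0.0095, "y": 0.0365, "z": 0.0001, "ry": 0.02, "rz": 3.04}, {"x": 0.0114, "y": 0.036, "z": 0.0001, "ry": 0.02, "rz": 3.04}, {"x": 0.0133, "y": 0.0353, "z": 0.0001, "ry": 0.02, "rz": 3.04}, {"x": 0.0151, "y": 0.0346, "z": 0.0001, "ry": 0.02, "rz": 3.04}, {"x": 0.017, "y": 0.0337, "z": 0.0001, "ry": 0.02, "rz": 3.04}]
```

Emit:
jog_arm:
  series:
    - {"x": -0.014,"y": 0.03,"rz": 3}

```text
invalid input
```

Emit:
jog_arm:
  series:
    - {"x": -0.021,"y": 0.031,"z": 0,"rx": 0,"ry": 0,"rz": 3}
    - {"x": -0.02,"y": 0.032,"z": 0,"rx": 0,"ry": 0,"rz": 3}
    - {"x": -0.018,"y": 0.033,"z": 0,"rx": 0,"ry": 0,"rz": 3}
    - {"x": -0.016,"y": 0.034,"z": 0,"rx": 0,"ry": 0,"rz": 3}
    - {"x": -0.014,"y": 0.035,"z": 0,"rx": 0,"ry": 0,"rz": 3}
    - {"x": -0.012,"y": 0.036,"z": 0,"rx": 0,"ry": 0,"rz": 3}
    - {"x": -0.01,"y": 0.036,"z": 0,"rx": 0,"ry": 0,"rz": 3}
    - {"x": -0.008,"y": 0.037,"z": 0,"rx": 0,"ry": 0,"rz": 3}
    - {"x": -0.006,"y": 0.037,"z": 0,"rx": 0,"ry": 0,"rz": 3}
    - {"x": -0.005,"y": 0.037,"z": 0,"rx": 0,"ry": 0,"rz": 3}
    - {"x": -0.003,"y": 0.038,"z": 0,"rx": 0,"ry": 0,"rz": 3}
    - {"x": -0.001,"y": 0.038,"z": 0,"rx": 0,"ry": 0,"rz": 3}
  claw: 1

```text
time: 2.13
tool_pos: [0.4113, -0.0262, 0.2491]
ee_rot: [3.14, -0.011, 0.317]
wrist_force: [0.5, 0.5, -0.1]
width: 0.0941
```

```bash
sed -i "s/ if abs(v)>4e-5//; s/ if abs(v)>.02//" plan.py; python3 plan.py .537 -.325 .24 -.147 10
```

```text
2.13 [ 0.4113 -0.0262  0.2491] [ 3.1397 -0.0114  0.3169] F [ 0.5  0.5 -0.1] M [-0.02 -0.02  0.01] w 0.0941
[{"x": 0.0026, "y": 0.0323, "z": 0.001, "rx": -0.0, "ry": -0.07, "rz": 2.66}, {"x": 0.0041, "y": 0.0322, "z": 0.001, "rx": -0.0, "ry": -0.07, "rz": 2.66}, {"x": 0.0056, "y": 0.0319, "z": 0.001, "rx": -0.0, "ry": -0.07, "rz": 2.66}, {"x": 0.0071, "y": 0.0316, "z": 0.001, "rx": -0.0, "ry": -0.07, "rz": 2.66}, {"x": 0.0085, "y": 0.0313, "z": 0.001, "rx": -0.0, "ry": -0.07, "rz": 2.66}, {"x": 0.01, "y": 0.0308, "z": 0.001, "rx": -0.0, "ry": -0.07, "rz": 2.66}, {"x": 0.0114, "y": 0.0303, "z": 0.001, "rx": -0.0, "ry": -0.07, "rz": 2.66}, {"x": 0.0128, "y": 0.0298, "z": 0.001, "rx": -0.0, "ry": -0.07, "rz": 2.66}, {"x": 0.0142, "y": 0.0292, "z": 0.0009, "rx": -0.0, "ry": -0.07, "rz": 2.66}, {"x": 0.0155, "y": 0.0285, "z": 0.0009, "rx": -0.0, "ry": -0.07, "rz": 2.66}]
```

Emit:
jog_arm:
  series:
    - {"x": 0.003,"y": 0.032,"z": 0.001,"rx": 0,"ry": 0,"rz": 2.7}
    - {"x": 0.004,"y": 0.032,"z": 0.001,"rx": 0,"ry": 0,"rz": 2.7}
    - {"x": 0.006,"y": 0.032,"z": 0.001,"rx": 0,"ry": 0,"rz": 2.7}
    - {"x": 0.007,"y": 0.032,"z": 0.001,"rx": 0,"ry": 0,"rz": 2.7}
    - {"x": 0.009,"y": 0.031,"z": 0.001,"rx": 0,"ry": 0,"rz": 2.7}
    - {"x": 0.01,"y": 0.031,"z": 0.001,"rx": 0,"ry": 0,"rz": 2.7}
    - {"x": 0.011,"y": 0.03,"z": 0.001,"rx": 0,"ry": 0,"rz": 2.7}
    - {"x": 0.013,"y": 0.03,"z": 0.001,"rx": 0,"ry": 0,"rz": 2.7}
    - {"x": 0.014,"y": 0.029,"z": 0.001,"rx": 0,"ry": 0,"rz": 2.7}
    - {"x": 0.015,"y": 0.029,"z": 0.001,"rx": 0,"ry": 0,"rz": 2.7}
    - {"x": 0,"y": 0,"z": 0,"rx": 0,"ry": 0,"rz": 0}

```text
time: 3.05
tool_pos: [0.5347, -0.3516, 0.2384]
ee_rot: [-3.139, -0.014, -0.192]
wrist_force: [-1.6, 0.8, -0.6]
width: 0.094
```

```bash
cat > snap.py <<'E'
import sys
from h import *
from bench import cams
k=sys.argv[1]
for n in ['top','side']:
    s=cams.snapshot(n); pickle.dump(s,open(f'{n}{k}.pkl','wb')); cv2.imwrite(f'pics/{n}{k}.png',s['img'][:,:,::-1])
E
python3 snap.py 1; python3 - <<'E'
from fit import *
from plan import st
st()
t=load('top1.pkl');s=load('side1.pkl')
from bench import robot
o=robot.get_obs(); Rm=rot(o['ee_rot']); p=np.array(o['tool_pos'])
pts=np.array([p+Rm@v for v in np.array([[0,0,0],[.047,0,0],[-.047,0,0],[.047,.008,0],[.047,-.008,0],[-.047,.008,0],[-.047,-.008,0]])])
for n,v,b in [('top',t,(340,160,133,100)),('side',s,(290,210,133,100))]:
    im=cv2.resize(v['img'][b[1]:b[1]+b[3],b[0]:b[0]+b[2],::-1],None,fx=6,fy=6,interpolation=cv2.INTER_CUBIC)
    for q in (proj(pts,v)+.5-b[:2])*6-.5: cv2.circle(im,tuple(int(x) for x in q),3,(0,0,255),-1)
    cv2.imwrite(f'pics/g1{n}.png',im)
E
```

```text
3.15 [ 0.5342 -0.3472  0.2402] [-3.1364 -0.0144 -0.1872] F [ 0.3  0.4 -0.6] M [-0.08  0.07 -0.01] w 0.0939
```

View pics/g1top.png

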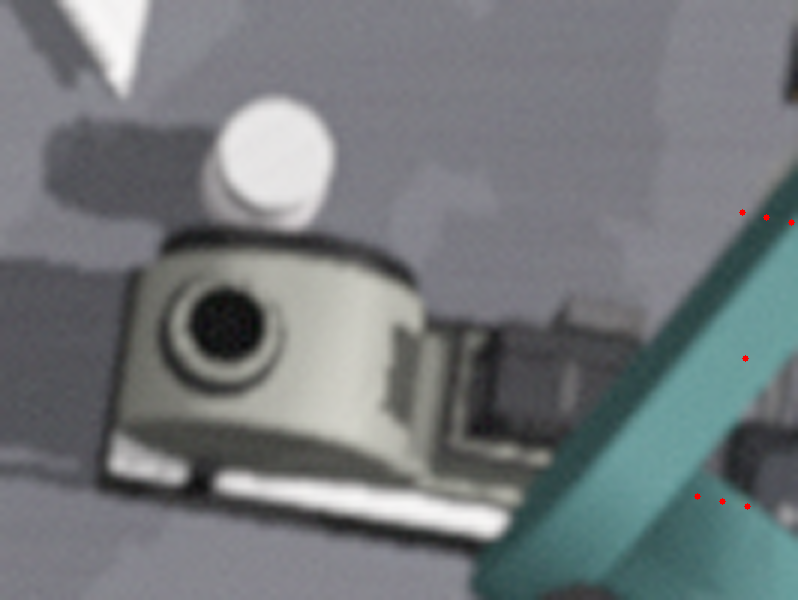

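View pics/g1side.png

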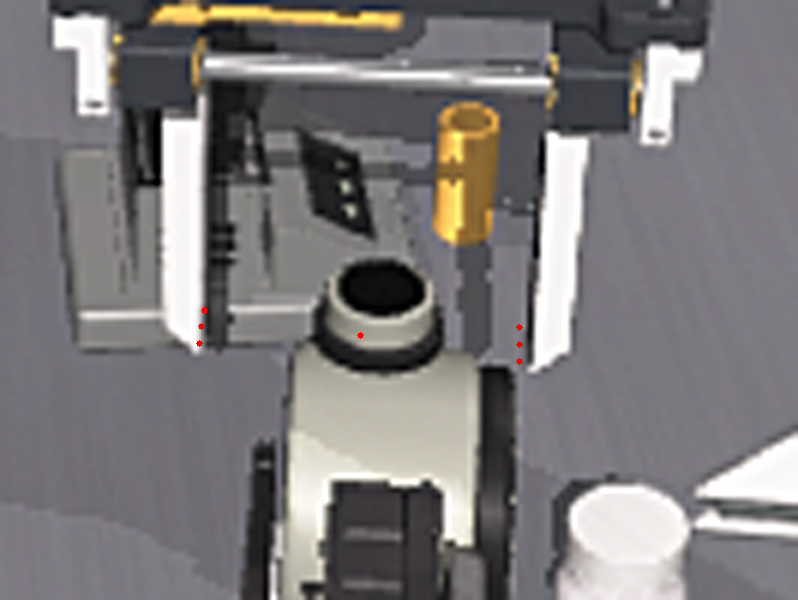

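```bash
cat > gs.py <<'E'
import sys
from fit import *
from plan import st
from bench import robot,cams
k=sys.argv[1]; w=float(sys.argv[2])/2
st()
o=robot.get_obs(); s=cams.snapshot('side'); pickle.dump(s,open(f'side{k}.pkl','wb'))
st(); Rm=rot(o['ee_rot']); p=np.array(o['tool_pos'])
print(proj(p,s))
c=proj(p,s)[0]; b=(int(c[0]-50),int(c[1]-50),100,75)
im=cv2.resize(s['img'][b[1]:b[1]+b[3],b[0]:b[0]+b[2],::-1],None,fx=8,fy=8,interpolation=cv2.INTER_CUBIC)
for sg in (1,-1):
    P=[p+Rm@np.array(v) for v in [[sg*w,.008,0],[sg*w,-.008,0],[sg*(w+.0125),-.008,0],[sg*(w+.0125),.008,0],[sg*w,.008,0],[sg*w,.008,-.03]]]
    q=((proj(P,s)+.5-b[:2])*8-.5).astype(int)
    cv2.polylines(im,[q.reshape(-1,1,2)],False,(0,0,255),1)
cv2.imwrite(f'pics/gs{k}.png',im)
E
python3 gs.py 2 .094
```

```text
3.15 [ 0.5342 -0.3472  0.2402] [-3.1364 -0.0144 -0.1872] F [ 0.3  0.4 -0.6] M [-0.08  0.07 -0.01] w 0.0939
3.2 [ 0.5343 -0.3461  0.2412] [-3.1368 -0.0157 -0.1858] F [-0.4  0.2  0.5] M [-0.06  0.09  0.01] w 0.094
[[349.64313084 265.51395442]]
```

View pics/gs2.png

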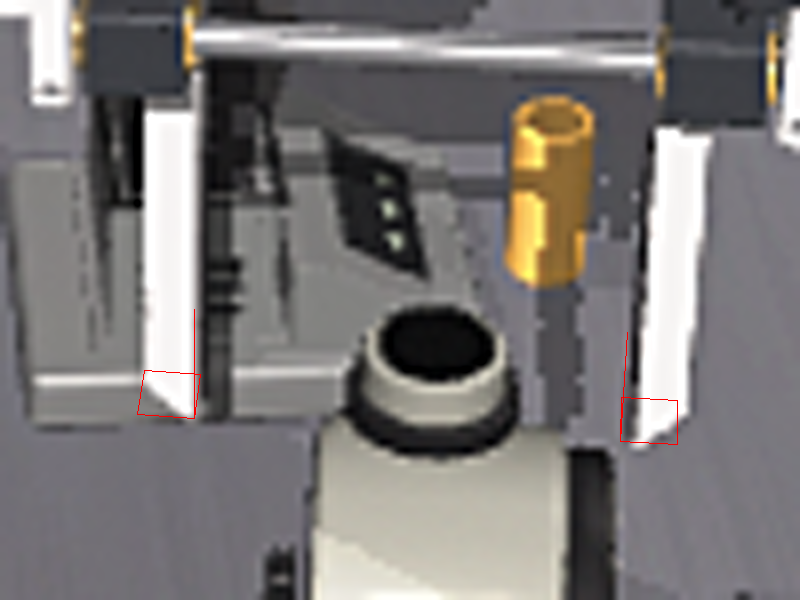

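```bash
python3 plan.py .5475 -.331 .155 -.147 8
```

```text
3.2 [ 0.5343 -0.3461  0.2412] [-3.1368 -0.0157 -0.1858] F [-0.4  0.2  0.5] M [-0.06  0.09  0.01] w 0.094
[{"x": 0.0011, "y": -0.0021, "z": 0.0108, "rx": -0.03, "ry": -0.11, "rz": -0.28}, {"x": 0.0011, "y": -0.0021, "z": 0.0108, "rx": -0.03, "ry": -0.11, "rz": -0.28}, {"x": 0.0012, "y": -0.0021, "z": 0.0108, "rx": -0.03, "ry": -0.11, "rz": -0.28}, {"x": 0.0012, "y": -0.0021, "z": 0.0108, "rx": -0.03, "ry": -0.11, "rz": -0.28}, {"x": 0.0012, "y": -0.0021, "z": 0.0108, "rx": -0.03, "ry": -0.11, "rz": -0.28}, {"x": 0.0013, "y": -0.0021, "z": 0.0108, "rx": -0.03, "ry": -0.11, "rz": -0.28}, {"x": 0.0013, "y": -0.0021, "z": 0.0108, "rx": -0.03, "ry": -0.11, "rz": -0.28}, {"x": 0.0013, "y": -0.0021, "z": 0.0108, "rx": -0.03, "ry": -0.11, "rz": -0.28}]
```

Emit:
jog_arm:
  series:
    - {"x": 0.001,"y": -0.002,"z": 0.011,"rx": 0,"ry": -0.1,"rz": -0.3}
    - {"x": 0.001,"y": -0.002,"z": 0.011,"rx": 0,"ry": -0.1,"rz": -0.3}
    - {"x": 0.001,"y": -0.002,"z": 0.011,"rx": 0,"ry": -0.1,"rz": -0.3}
    - {"x": 0.001,"y": -0.002,"z": 0.011,"rx": 0,"ry": -0.1,"rz": -0.3}
    - {"x": 0.001,"y": -0.002,"z": 0.011,"rx": 0,"ry": -0.1,"rz": -0.3}
    - {"x": 0.001,"y": -0.002,"z": 0.011,"rx": 0,"ry": -0.1,"rz": -0.3}
    - {"x": 0.001,"y": -0.002,"z": 0.011,"rx": 0,"ry": -0.1,"rz": -0.3}
    - {"x": 0,"y": 0,"z": 0.005,"rx": 0,"ry": 0,"rz": 0}
    - {"x": 0,"y": 0,"z": 0,"rx": 0,"ry": 0,"rz": 0}

```text
time: 3.95
tool_pos: [0.5448, -0.3234, 0.153]
ee_rot: [-3.137, -0.004, -0.135]
wrist_force: [-0.4, 0.8, -0.8]
width: 0.094
```

```bash
python3 gs.py 3 .094;python3 plan.py .5475 -.331 .112 -.147 6
```

```text
3.95 [ 0.5448 -0.3234  0.153 ] [-3.1367 -0.0038 -0.1352] F [-0.4  0.8 -0.8] M [-0.1   0.05  0.01] w 0.094
4.0 [ 0.5448 -0.3235  0.1533] [-3.1365 -0.0039 -0.1352] F [ 0.4  0.6 -0.2] M [0.   0.12 0.01] w 0.0939
[[351.39869575 294.00918791]]
4.0 [ 0.5448 -0.3235  0.1533] [-3.1365 -0.0039 -0.1352] F [ 0.4  0.6 -0.2] M [0.   0.12 0.01] w 0.0939
[{"x": 0.0006, "y": 0.0012, "z": 0.0069, "rx": -0.05, "ry": -0.04, "rz": 0.11}, {"x": 0.0006, "y": 0.0012, "z": 0.0069, "rx": -0.05, "ry": -0.04, "rz": 0.11}, {"x": 0.0006, "y": 0.0012, "z": 0.0069, "rx": -0.05, "ry": -0.04, "rz": 0.11}, {"x": 0.0006, "y": 0.0012, "z": 0.0069, "rx": -0.05, "ry": -0.04, "rz": 0.11}, {"x": 0.0006, "y": 0.0012, "z": 0.0069, "rx": -0.05, "ry": -0.04, "rz": 0.11}, {"x": 0.0006, "y": 0.0012, "z": 0.0069, "rx": -0.05, "ry": -0.04, "rz": 0.11}]
```

View pics/gs3.png

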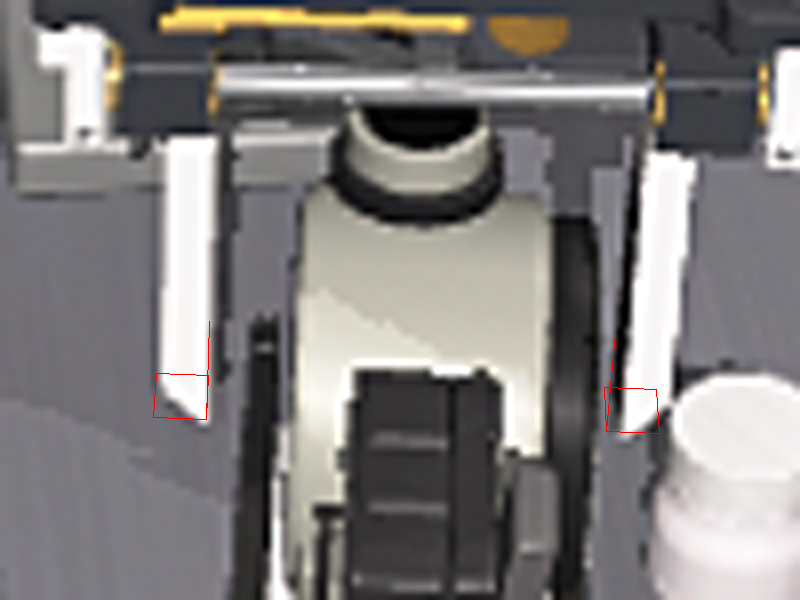

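```bash
python3 plan.py .548 -.330 .094 -.147 9
```

```text
4.0 [ 0.5448 -0.3235  0.1533] [-3.1365 -0.0039 -0.1352] F [ 0.4  0.6 -0.2] M [0.   0.12 0.01] w 0.0939
[{"x": 0.0004, "y": 0.0007, "z": 0.0066, "rx": -0.03, "ry": -0.02, "rz": 0.07}, {"x": 0.0004, "y": 0.0007, "z": 0.0066, "rx": -0.03, "ry": -0.02, "rz": 0.07}, {"x": 0.0004, "y": 0.0007, "z": 0.0066, "rx": -0.03, "ry": -0.02, "rz": 0.07}, {"x": 0.0004, "y": 0.0007, "z": 0.0066, "rx": -0.03, "ry": -0.02, "rz": 0.07}, {"x": 0.0004, "y": 0.0007, "z": 0.0066, "rx": -0.03, "ry": -0.02, "rz": 0.07}, {"x": 0.0004, "y": 0.0007, "z": 0.0066, "rx": -0.03, "ry": -0.02, "rz": 0.07}, {"x": 0.0004, "y": 0.0007, "z": 0.0066, "rx": -0.03, "ry": -0.02, "rz": 0.07}, {"x": 0.0005, "y": 0.0007, "z": 0.0066, "rx": -0.03, "ry": -0.02, "rz": 0.07}, {"x": 0.0005, "y": 0.0007, "z": 0.0066, "rx": -0.03, "ry": -0.02, "rz": 0.07}]
```

Emit:
jog_arm:
  series:
    - {"x": 0.0005,"y": 0.001,"z": 0.007,"rx": -0.05,"ry": -0.03,"rz": 0.1}
    - {"x": 0.0005,"y": 0.001,"z": 0.007,"rx": -0.05,"ry": -0.03,"rz": 0.1}
    - {"x": 0.0005,"y": 0.001,"z": 0.007,"rx": -0.05,"ry": -0.03,"rz": 0.1}
    - {"x": 0.0005,"y": 0.001,"z": 0.007,"rx": -0.05,"ry": -0.03,"rz": 0.1}
    - {"x": 0.0005,"y": 0.001,"z": 0.007,"rx": -0.05,"ry": -0.03,"rz": 0.1}
    - {"x": 0.0005,"y": 0.001,"z": 0.007,"rx": 0,"ry": 0,"rz": 0.1}
    - {"x": 0.0005,"y": 0,"z": 0.006,"rx": 0,"ry": 0,"rz": 0}
    - {"x": 0,"y": 0,"z": 0.004,"rx": 0,"ry": 0,"rz": 0}
    - {"x": 0,"y": 0,"z": 0,"rx": 0,"ry": 0,"rz": 0}

```text
time: 4.75
tool_pos: [0.5485, -0.3327, 0.0975]
ee_rot: [3.14, -0.004, -0.149]
wrist_force: [-0.6, -0.3, -1.0]
width: 0.0939
```

```bash
python3 gs.py 4 .094;python3 plan.py .548 -.330 .094 -.147 3
```

```text
4.75 [ 0.5485 -0.3327  0.0975] [ 3.1397 -0.0042 -0.1488] F [-0.6 -0.3 -1. ] M [-0.01  0.1   0.01] w 0.0939
4.8 [ 0.5486 -0.3328  0.0979] [ 3.1395 -0.0045 -0.1488] F [ 1.3 -0.4  0.2] M [-0.1   0.07  0.05] w 0.094
[[352.63876735 318.85663895]]
4.8 [ 0.5486 -0.3328  0.0979] [ 3.1395 -0.0045 -0.1488] F [ 1.3 -0.4  0.2] M [-0.1   0.07  0.05] w 0.094
[{"x": -0.0003, "y": -0.0009, "z": 0.0013, "rx": 0.04, "ry": -0.09, "rz": -0.03}, {"x": -0.0003, "y": -0.0009, "z": 0.0013, "rx": 0.04, "ry": -0.09, "rz": -0.03}, {"x": -0.0003, "y": -0.0009, "z": 0.0013, "rx": 0.04, "ry": -0.09, "rz": -0.03}]
```

View pics/gs4.png

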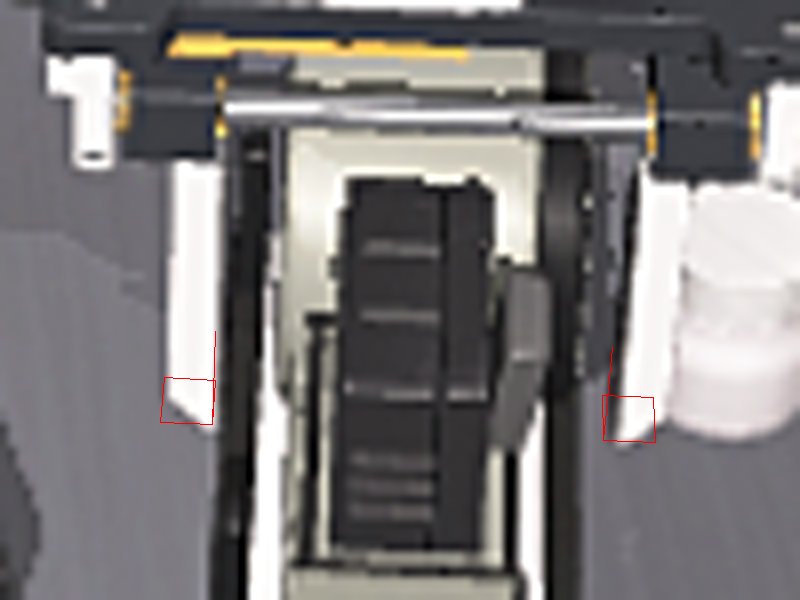

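Emit:
jog_arm:
  series:
    - {"x": -0.0005,"y": -0.001,"z": 0.0015,"rx": 0.05,"ry": -0.1,"rz": 0}
    - {"x": -0.0003,"y": -0.001,"z": 0.0015,"rx": 0.05,"ry": -0.1,"rz": 0}
    - {"x": 0,"y": -0.001,"z": 0.001,"rx": 0,"ry": -0.1,"rz": 0}
    - {"x": 0,"y": 0,"z": 0,"rx": 0,"ry": 0,"rz": 0}
  claw: 0.56

```text
time: 5.13
tool_pos: [0.5489, -0.3297, 0.0949]
ee_rot: [3.141, -0.001, -0.149]
wrist_force: [0.9, -0.3, -0.3]
width: 0.0706
```

Emit:
jog_arm:
  series:
    - {"x": 0,"y": 0,"z": 0,"rx": 0,"ry": 0,"rz": 0}
    - {"x": 0,"y": 0,"z": 0,"rx": 0,"ry": 0,"rz": 0}
    - {"x": 0,"y": 0,"z": 0,"rx": 0,"ry": 0,"rz": 0}
  claw: 0.5

```text
time: 5.38
tool_pos: [0.5504, -0.3299, 0.0962]
ee_rot: [3.139, -0.005, -0.148]
wrist_force: [2.3, -1.2, -0.2]
width: 0.051
```

```bash
python3 gs.py 5 .047
```

```text
5.38 [ 0.5504 -0.3299  0.0962] [ 3.1395 -0.005  -0.1481] F [ 2.3 -1.2 -0.2] M [-0.11 -0.3  -0.  ] w 0.051
5.43 [ 0.5507 -0.3299  0.0964] [ 3.1394 -0.0055 -0.1481] F [ 3.  -0.5  0.1] M [-0.09 -0.39 -0.02] w 0.0484
[[353.36566094 318.32734589]]
```

View pics/gs5.png

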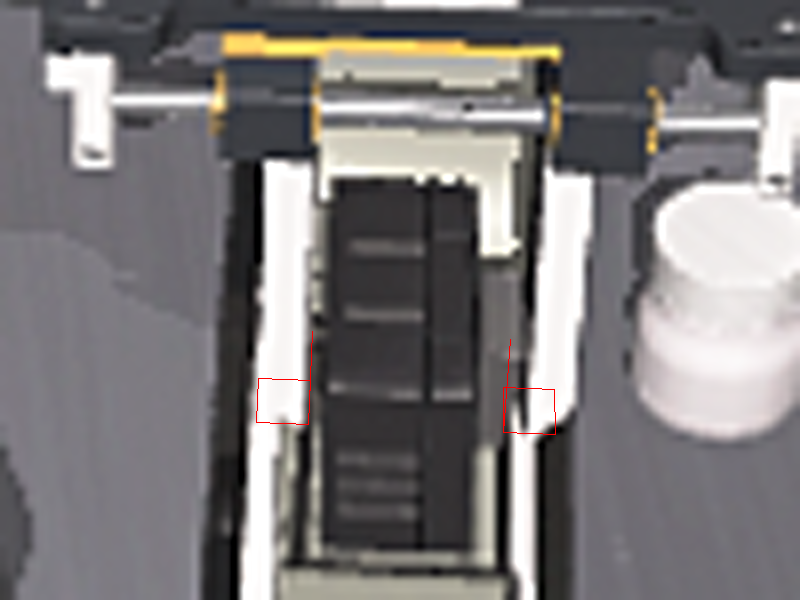

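Emit:
jog_arm:
  series:
    - {"x": -0.0015,"y": 0,"z": 0.001,"rx": 0,"ry": -0.1,"rz": 0}
    - {"x": -0.001,"y": 0,"z": 0.001,"rx": 0,"ry": -0.1,"rz": 0}
    - {"x": 0,"y": 0,"z": 0.0005,"rx": 0,"ry": -0.1,"rz": 0}
    - {"x": 0,"y": 0,"z": 0,"rx": 0,"ry": 0,"rz": 0}
  claw: 0.3

```text
time: 5.77
tool_pos: [0.5483, -0.3297, 0.0968]
ee_rot: [3.138, -0.002, -0.148]
wrist_force: [1.7, 0.1, -0.0]
width: 0.0359
```

```bash
python3 gs.py 6 .037
```

```text
5.77 [ 0.5483 -0.3297  0.0968] [ 3.1381e+00 -1.9000e-03 -1.4820e-01] F [ 1.7  0.1 -0. ] M [-0.06 -0.42 -0.05] w 0.0359
5.82 [ 0.5483 -0.3298  0.0967] [ 3.1381e+00 -1.9000e-03 -1.4830e-01] F [ 1.5 -0.8  1.4] M [ 0.02 -0.22 -0.03] w 0.0359
[[352.28699281 318.1164011 ]]
```

View pics/gs6.png

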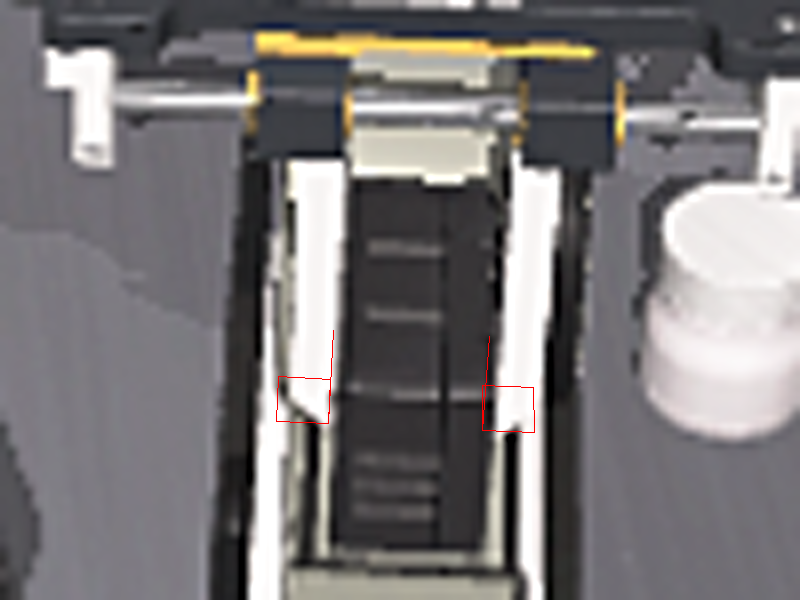

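Emit:
jog_arm:
  series:
    - {"x": 0,"y": 0,"z": -0.003,"rx": 0,"ry": 0,"rz": 0}
    - {"x": 0,"y": 0,"z": -0.003,"rx": 0,"ry": 0,"rz": 0}
    - {"x": 0,"y": 0,"z": -0.003,"rx": 0,"ry": 0,"rz": 0}

```text
time: 6.07
tool_pos: [0.5477, -0.3289, 0.1009]
ee_rot: [3.141, 0.001, -0.149]
wrist_force: [3.6, -0.5, -6.3]
width: 0.036
```

```bash
python3 plan.py .548 -.3298 .16 -.148 12
```

```text
6.07 [ 0.5477 -0.3289  0.1009] [ 3.1412e+00  1.5000e-03 -1.4860e-01] F [ 3.6 -0.5 -6.3] M [-0.34 -0.89 -0.1 ] w 0.036
[{"x": 0.0, "y": 0.0001, "z": -0.0049, "rx": 0.0, "ry": 0.01, "rz": -0.0}, {"x": 0.0, "y": 0.0001, "z": -0.0049, "rx": 0.0, "ry": 0.01, "rz": -0.0}, {"x": 0.0, "y": 0.0001, "z": -0.0049, "rx": 0.0, "ry": 0.01, "rz": -0.0}, {"x": 0.0, "y": 0.0001, "z": -0.0049, "rx": 0.0, "ry": 0.01, "rz": -0.0}, {"x": 0.0, "y": 0.0001, "z": -0.0049, "rx": 0.0, "ry": 0.01, "rz": -0.0}, {"x": 0.0, "y": 0.0001, "z": -0.0049, "rx": 0.0, "ry": 0.01, "rz": -0.0}, {"x": 0.0, "y": 0.0001, "z": -0.0049, "rx": 0.0, "ry": 0.01, "rz": -0.0}, {"x": 0.0, "y": 0.0001, "z": -0.0049, "rx": 0.0, "ry": 0.01, "rz": -0.0}, {"x": 0.0, "y": 0.0001, "z": -0.0049, "rx": 0.0, "ry": 0.01, "rz": -0.0}, {"x": 0.0, "y": 0.0001, "z": -0.0049, "rx": 0.0, "ry": 0.01, "rz": -0.0}, {"x": 0.0, "y": 0.0001, "z": -0.0049, "rx": 0.0, "ry": 0.01, "rz": -0.0}, {"x": 0.0, "y": 0.0001, "z": -0.0049, "rx": 0.0, "ry": 0.01, "rz": -0.0}]
```

Emit:
jog_arm:
  series:
    - {"x": 0.0003,"y": 0,"z": -0.004,"rx": 0,"ry": 0,"rz": 0}
    - {"x": 0.0003,"y": 0,"z": -0.004,"rx": 0,"ry": 0,"rz": 0}
    - {"x": 0.0002,"y": 0,"z": -0.004,"rx": 0,"ry": 0,"rz": 0}
    - {"x": 0,"y": 0,"z": -0.004,"rx": 0,"ry": 0,"rz": 0}
    - {"x": 0,"y": 0,"z": -0.004,"rx": 0,"ry": 0,"rz": 0}

```text
time: 6.48
tool_pos: [0.548, -0.329, 0.118]
ee_rot: [-3.14, 0.006, -0.149]
wrist_force: [3.2, -0.5, -5.9]
width: 0.036
```

```bash
python3 gs.py 7 .036; python3 plan.py .548 -.3298 .17 -.148 9
```

```text
6.48 [ 0.548 -0.329  0.118] [-3.1404  0.0059 -0.1491] F [ 3.2 -0.5 -5.9] M [-0.39 -0.69 -0.05] w 0.036
6.53 [ 0.5481 -0.3291  0.1194] [-3.1411  0.0052 -0.149 ] F [ 1.3  0.8 -4.5] M [-0.18 -0.23 -0.1 ] w 0.0356
[[352.61559493 309.67365435]]
6.53 [ 0.5481 -0.3291  0.1194] [-3.1411  0.0052 -0.149 ] F [ 1.3  0.8 -4.5] M [-0.18 -0.23 -0.1 ] w 0.0356
[{"x": -0.0, "y": 0.0001, "z": -0.0056, "rx": -0.0, "ry": 0.03, "rz": -0.01}, {"x": -0.0, "y": 0.0001, "z": -0.0056, "rx": -0.0, "ry": 0.03, "rz": -0.01}, {"x": -0.0, "y": 0.0001, "z": -0.0056, "rx": -0.0, "ry": 0.03, "rz": -0.01}, {"x": -0.0, "y": 0.0001, "z": -0.0056, "rx": -0.0, "ry": 0.03, "rz": -0.01}, {"x": -0.0, "y": 0.0001, "z": -0.0056, "rx": -0.0, "ry": 0.03, "rz": -0.01}, {"x": -0.0, "y": 0.0001, "z": -0.0056, "rx": -0.0, "ry": 0.03, "rz": -0.01}, {"x": -0.0, "y": 0.0001, "z": -0.0056, "rx": -0.0, "ry": 0.03, "rz": -0.01}, {"x": -0.0, "y": 0.0001, "z": -0.0056, "rx": -0.0, "ry": 0.03, "rz": -0.01}, {"x": -0.0, "y": 0.0001, "z": -0.0056, "rx": -0.0, "ry": 0.03, "rz": -0.01}]
```

View pics/gs7.png

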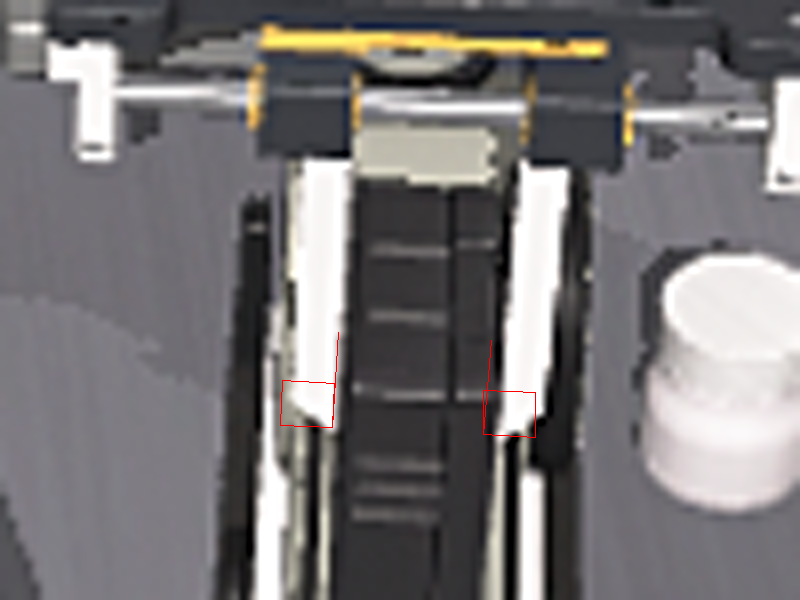

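Emit:
jog_arm:
  series:
    - {"x": 0,"y": 0,"z": -0.006,"rx": 0,"ry": 0,"rz": 0}
    - {"x": 0,"y": 0,"z": -0.006,"rx": 0,"ry": 0,"rz": 0}
    - {"x": 0,"y": 0,"z": -0.006,"rx": 0,"ry": 0,"rz": 0}
    - {"x": 0,"y": 0,"z": -0.006,"rx": 0,"ry": 0,"rz": 0}
    - {"x": 0,"y": 0,"z": -0.006,"rx": 0,"ry": 0,"rz": 0}
    - {"x": 0,"y": 0,"z": -0.006,"rx": 0,"ry": 0,"rz": 0}
    - {"x": 0,"y": 0,"z": -0.01,"rx": 0,"ry": 0,"rz": 0}
    - {"x": 0,"y": 0,"z": -0.015,"rx": 0,"ry": 0,"rz": 0}
    - {"x": 0,"y": 0,"z": -0.02,"rx": 0,"ry": 0,"rz": 0}
    - {"x": 0,"y": 0,"z": -0.02,"rx": 0,"ry": 0,"rz": 0}
    - {"x": 0,"y": 0,"z": -0.02,"rx": 0,"ry": 0,"rz": 0}
    - {"x": 0,"y": 0,"z": -0.015,"rx": 0,"ry": 0,"rz": 0}

```text
time: 7.53
tool_pos: [0.5422, -0.3262, 0.2635]
ee_rot: [-3.134, 0.025, -0.149]
wrist_force: [0.7, -0.2, -4.3]
width: 0.036
```

```bash
python3 gs.py 8 .036; python3 plan.py .56 .32 .26 .137 30
```

```text
7.53 [ 0.5422 -0.3262  0.2635] [-3.1344  0.0251 -0.149 ] F [ 0.7 -0.2 -4.3] M [-0.13 -0.01 -0.  ] w 0.036
7.58 [ 0.5432 -0.3269  0.2675] [-3.1375  0.0192 -0.1491] F [-0.4 -0.7 -0.5] M [-0.19  0.09 -0.01] w 0.036
[[353.04462201 247.70298151]]
7.58 [ 0.5432 -0.3269  0.2675] [-3.1375  0.0192 -0.1491] F [-0.4 -0.7 -0.5] M [-0.19  0.09 -0.01] w 0.036
[{"x": -0.0026, "y": -0.0214, "z": 0.0004, "rx": -0.01, "ry": 0.04, "rz": -0.55}, {"x": -0.0024, "y": -0.0214, "z": 0.0004, "rx": -0.01, "ry": 0.04, "rz": -0.55}, {"x": -0.0022, "y": -0.0215, "z": 0.0004, "rx": -0.01, "ry": 0.04, "rz": -0.55}, {"x": -0.002, "y": -0.0215, "z": 0.0004, "rx": -0.01, "ry": 0.04, "rz": -0.55}, {"x": -0.0018, "y": -0.0215, "z": 0.0004, "rx": -0.01, "ry": 0.04, "rz": -0.55}, {"x": -0.0016, "y": -0.0215, "z": 0.0004, "rx": -0.01, "ry": 0.04, "rz": -0.55}, {"x": -0.0014, "y": -0.0215, "z": 0.0004, "rx": -0.01, "ry": 0.04, "rz": -0.55}, {"x": -0.0012, "y": -0.0215, "z": 0.0003, "rx": -0.01, "ry": 0.04, "rz": -0.55}, {"x": -0.001, "y": -0.0215, "z": 0.0003, "rx": -0.01, "ry": 0.04, "rz": -0.55}, {"x": -0.0008, "y": -0.0
[... 957 characters left out ...]
0.0215, "z": 0.0003, "rx": -0.01, "ry": 0.04, "rz": -0.55}, {"x": 0.0019, "y": -0.0215, "z": 0.0003, "rx": -0.01, "ry": 0.04, "rz": -0.55}, {"x": 0.0021, "y": -0.0215, "z": 0.0003, "rx": -0.01, "ry": 0.04, "rz": -0.55}]
[{"x": 0.0023, "y": -0.0214, "z": 0.0003, "rx": -0.01, "ry": 0.04, "rz": -0.55}, {"x": 0.0025, "y": -0.0214, "z": 0.0003, "rx": -0.01, "ry": 0.04, "rz": -0.55}, {"x": 0.0027, "y": -0.0214, "z": 0.0003, "rx": -0.01, "ry": 0.04, "rz": -0.55}, {"x": 0.0029, "y": -0.0214, "z": 0.0003, "rx": -0.01, "ry": 0.04, "rz": -0.55}, {"x": 0.0031, "y": -0.0213, "z": 0.0003, "rx": -0.01, "ry": 0.04, "rz": -0.55}, {"x": 0.0033, "y": -0.0213, "z": 0.0003, "rx": -0.01, "ry": 0.04, "rz": -0.55}]
```

View pics/gs8.png

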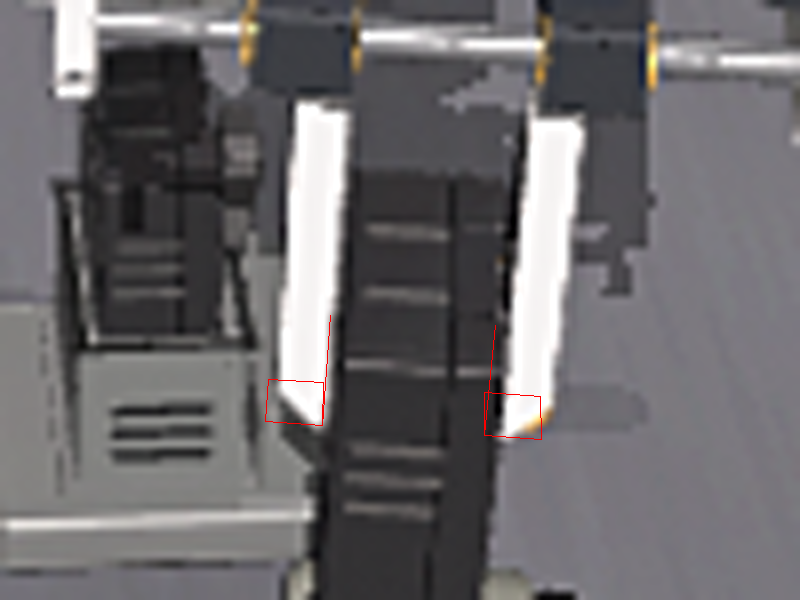

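Emit:
jog_arm:
  series:
    - {"x": -0.002,"y": -0.02,"z": 0,"rx": 0,"ry": 0.2,"rz": -0.6}
    - {"x": -0.003,"y": -0.026,"z": 0,"rx": 0,"ry": 0.2,"rz": -0.6}
    - {"x": -0.003,"y": -0.026,"z": 0,"rx": 0,"ry": 0.2,"rz": -0.6}
    - {"x": -0.003,"y": -0.026,"z": 0,"rx": 0,"ry": 0.2,"rz": -0.6}
    - {"x": -0.002,"y": -0.026,"z": 0,"rx": 0,"ry": 0.2,"rz": -0.6}
    - {"x": -0.002,"y": -0.026,"z": 0,"rx": 0,"ry": 0,"rz": -0.6}
    - {"x": -0.002,"y": -0.026,"z": 0,"rx": 0,"ry": 0,"rz": -0.6}
    - {"x": -0.001,"y": -0.026,"z": 0,"rx": 0,"ry": 0,"rz": -0.6}
    - {"x": -0.001,"y": -0.026,"z": 0,"rx": 0,"ry": 0,"rz": -0.6}
    - {"x": -0.001,"y": -0.026,"z": 0,"rx": 0,"ry": 0,"rz": -0.6}
    - {"x": 0,"y": -0.026,"z": 0,"rx": 0,"ry": 0,"rz": -0.6}
    - {"x": 0,"y": -0.026,"z": 0,"rx": 0,"ry": 0,"rz": -0.6}

```text
time: 8.58
tool_pos: [0.5442, -0.0133, 0.2713]
ee_rot: [3.141, 0.008, -0.03]
wrist_force: [-0.6, 0.2, -5.4]
width: 0.036
```

```bash
python3 plan.py .56 .315 .24 .137 13
```

```text
8.58 [ 0.5442 -0.0133  0.2713] [ 3.1414  0.0078 -0.0303] F [-0.6  0.2 -5.4] M [-0.02  0.02  0.02] w 0.036
[{"x": 0.0005, "y": -0.0253, "z": 0.0024, "rx": -0.0, "ry": 0.03, "rz": -0.74}, {"x": 0.0008, "y": -0.0253, "z": 0.0024, "rx": -0.0, "ry": 0.03, "rz": -0.74}, {"x": 0.0011, "y": -0.0253, "z": 0.0024, "rx": -0.0, "ry": 0.03, "rz": -0.74}, {"x": 0.0014, "y": -0.0252, "z": 0.0024, "rx": -0.0, "ry": 0.03, "rz": -0.74}, {"x": 0.0018, "y": -0.0252, "z": 0.0024, "rx": -0.0, "ry": 0.03, "rz": -0.74}, {"x": 0.0021, "y": -0.0252, "z": 0.0024, "rx": -0.0, "ry": 0.03, "rz": -0.74}, {"x": 0.0024, "y": -0.0252, "z": 0.0024, "rx": -0.0, "ry": 0.03, "rz": -0.74}, {"x": 0.0027, "y": -0.0251, "z": 0.0024, "rx": -0.0, "ry": 0.03, "rz": -0.74}, {"x": 0.0031, "y": -0.0251, "z": 0.0024, "rx": -0.0, "ry": 0.03, "rz": -0.74}, {"x": 0.0034, "y": -0.0251, "z": 0.0024, "rx": -0.0, "ry": 0.03, "rz": -0.74}, {"x": 0.0037, "y": -0.025, "z": 0.0024, "rx": -0.0, "ry": 0.03, "rz": -0.74}, {"x": 0.004, "y": -0.025, "z": 0.0024, "rx": -0.0, "ry": 0.03, "rz": -0.74}]
[{"x": 0.0043, "y": -0.0249, "z": 0.0024, "rx": -0.0, "ry": 0.03, "rz": -0.74}]
```

Emit:
jog_arm:
  series:
    - {"x": 0.0005,"y": -0.026,"z": 0.002,"rx": 0,"ry": 0,"rz": -0.8}
    - {"x": 0.001,"y": -0.026,"z": 0.002,"rx": 0,"ry": 0,"rz": -0.8}
    - {"x": 0.001,"y": -0.026,"z": 0.002,"rx": 0,"ry": 0,"rz": -0.8}
    - {"x": 0.0015,"y": -0.026,"z": 0.002,"rx": 0,"ry": 0,"rz": -0.8}
    - {"x": 0.002,"y": -0.026,"z": 0.002,"rx": 0,"ry": 0,"rz": -0.8}
    - {"x": 0.002,"y": -0.026,"z": 0.002,"rx": 0,"ry": 0,"rz": -0.8}
    - {"x": 0.0025,"y": -0.026,"z": 0.002,"rx": 0,"ry": 0,"rz": -0.8}
    - {"x": 0.003,"y": -0.026,"z": 0.002,"rx": 0,"ry": 0,"rz": -0.8}
    - {"x": 0.003,"y": -0.026,"z": 0.002,"rx": 0,"ry": 0,"rz": -0.8}
    - {"x": 0.0035,"y": -0.026,"z": 0.002,"rx": 0,"ry": 0,"rz": -0.8}
    - {"x": 0.004,"y": -0.018,"z": 0.002,"rx": 0,"ry": 0,"rz": -0.8}
    - {"x": 0,"y": -0.01,"z": 0,"rx": 0,"ry": 0,"rz": -0.4}

```text
time: 9.58
tool_pos: [0.5457, 0.2911, 0.2481]
ee_rot: [3.14, 0.019, 0.142]
wrist_force: [-0.5, -1.2, -2.8]
width: 0.0359
```

```bash
python3 plan.py .5595 .3205 .16 .137 12
```

```text
9.58 [0.5457 0.2911 0.2481] [3.1396 0.0195 0.1424] F [-0.5 -1.2 -2.8] M [-0.06  0.02 -0.01] w 0.0359
[{"x": 0.0016, "y": -0.0023, "z": 0.0073, "rx": 0.01, "ry": 0.09, "rz": 0.03}, {"x": 0.0016, "y": -0.0023, "z": 0.0073, "rx": 0.01, "ry": 0.09, "rz": 0.03}, {"x": 0.0016, "y": -0.0023, "z": 0.0073, "rx": 0.01, "ry": 0.09, "rz": 0.03}, {"x": 0.0016, "y": -0.0023, "z": 0.0073, "rx": 0.01, "ry": 0.09, "rz": 0.03}, {"x": 0.0016, "y": -0.0023, "z": 0.0073, "rx": 0.01, "ry": 0.09, "rz": 0.03}, {"x": 0.0016, "y": -0.0023, "z": 0.0073, "rx": 0.01, "ry": 0.09, "rz": 0.03}, {"x": 0.0016, "y": -0.0023, "z": 0.0073, "rx": 0.01, "ry": 0.09, "rz": 0.03}, {"x": 0.0015, "y": -0.0023, "z": 0.0073, "rx": 0.01, "ry": 0.09, "rz": 0.03}, {"x": 0.0015, "y": -0.0023, "z": 0.0073, "rx": 0.01, "ry": 0.09, "rz": 0.03}, {"x": 0.0015, "y": -0.0023, "z": 0.0073, "rx": 0.01, "ry": 0.09, "rz": 0.03}, {"x": 0.0015, "y": -0.0023, "z": 0.0073, "rx": 0.01, "ry": 0.09, "rz": 0.03}, {"x": 0.0015, "y": -0.0023, "z": 0.0073, "rx": 0.01, "ry": 0.09, "rz": 0.03}]
```

Emit:
jog_arm:
  series:
    - {"x": 0.002,"y": -0.003,"z": 0.008,"rx": 0,"ry": 0.1,"rz": 0}
    - {"x": 0.002,"y": -0.003,"z": 0.008,"rx": 0,"ry": 0.1,"rz": 0}
    - {"x": 0.002,"y": -0.003,"z": 0.008,"rx": 0,"ry": 0.1,"rz": 0}
    - {"x": 0.002,"y": -0.003,"z": 0.008,"rx": 0,"ry": 0.1,"rz": 0}
    - {"x": 0.002,"y": -0.003,"z": 0.008,"rx": 0,"ry": 0.1,"rz": 0}
    - {"x": 0.002,"y": -0.003,"z": 0.008,"rx": 0,"ry": 0.1,"rz": 0}
    - {"x": 0.002,"y": -0.003,"z": 0.008,"rx": 0,"ry": 0.1,"rz": 0}
    - {"x": 0.001,"y": -0.003,"z": 0.008,"rx": 0,"ry": 0.1,"rz": 0}
    - {"x": 0,"y": -0.002,"z": 0.008,"rx": 0,"ry": 0.1,"rz": 0}
    - {"x": 0,"y": 0,"z": 0.006,"rx": 0,"ry": 0.1,"rz": 0}
    - {"x": 0,"y": 0,"z": 0.002,"rx": 0,"ry": 0,"rz": 0}
    - {"x": 0,"y": 0,"z": 0,"rx": 0,"ry": 0,"rz": 0}

```text
time: 10.58
tool_pos: [0.5553, 0.3162, 0.1565]
ee_rot: [3.134, 0.008, 0.138]
wrist_force: [-0.4, 0.6, -5.0]
width: 0.036
```

```bash
python3 plan.py .5595 .3205 .15 .137 3; python3 snap.py 9; python3 gs.py 9 .036
```

```text
10.58 [0.5553 0.3162 0.1565] [3.1345 0.0075 0.1381] F [-0.4  0.6 -5. ] M [-0.02  0.03 -0.01] w 0.036
[{"x": 0.0016, "y": -0.0012, "z": 0.0022, "rx": 0.14, "ry": 0.14, "rz": 0.02}, {"x": 0.0016, "y": -0.0012, "z": 0.0022, "rx": 0.14, "ry": 0.14, "rz": 0.02}, {"x": 0.0016, "y": -0.0012, "z": 0.0022, "rx": 0.14, "ry": 0.14, "rz": 0.02}]
10.68 [0.5556 0.3163 0.1574] [3.1349 0.0064 0.138 ] F [ 0.  -0.2 -4.3] M [-0.07 -0.03  0.04] w 0.0361
10.73 [0.5559 0.3165 0.158 ] [3.1352 0.0053 0.1379] F [-0.3 -0.7 -3.6] M [-0.04  0.09  0.02] w 0.0358
[[322.83662874 141.00668877]]
```

View pics/gs9.png

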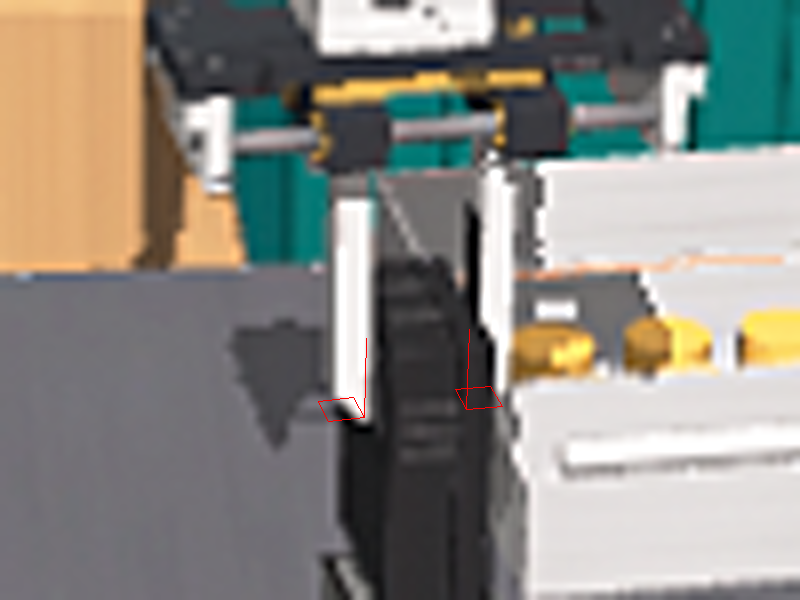

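View pics/top9.png

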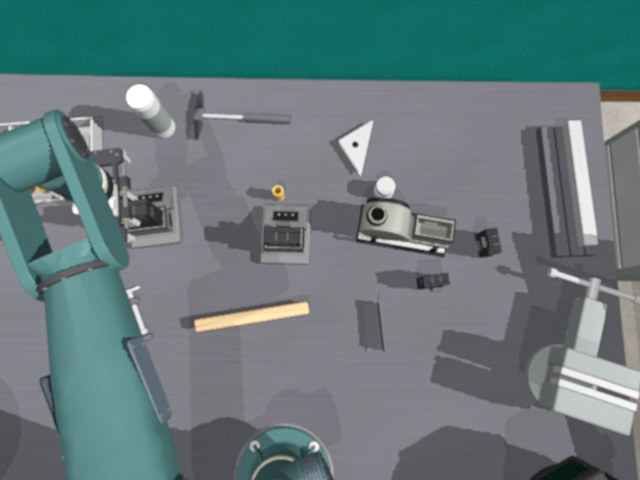

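```bash
python3 - <<'E'
from fit import *
t=load('top9.pkl');s=load('side9.pkl')
RU=edges_rect(.0495,.0895,.083)+edges_rect(.0375,.0775,.083)
pu=np.array([.548,-.330,-.148])
overlay(t,[],[],400,200,66,48,12,'pics/u1.png');overlay(s,[],[],315,285,66,90,6,'pics/u2.png')
overlay(t,[pu],[RU],400,200,66,48,12,'pics/u3.png');overlay(s,[pu],[RU],315,285,66,90,6,'pics/u4.png')
a=np.hstack([cv2.imread('pics/u2.png'),cv2.imread('pics/u4.png')]);cv2.imwrite('pics/u5.png',a)
E
```

```text
(no output)
```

View pics/u1.png

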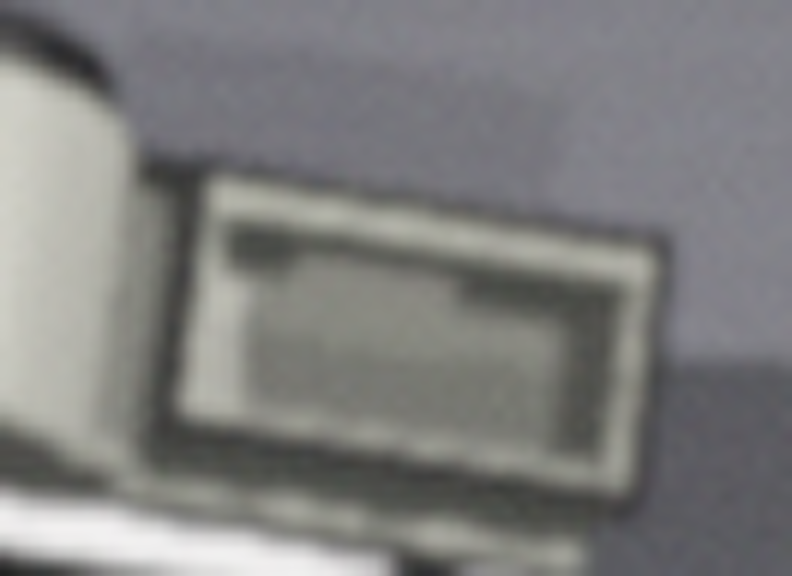

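View pics/u3.png

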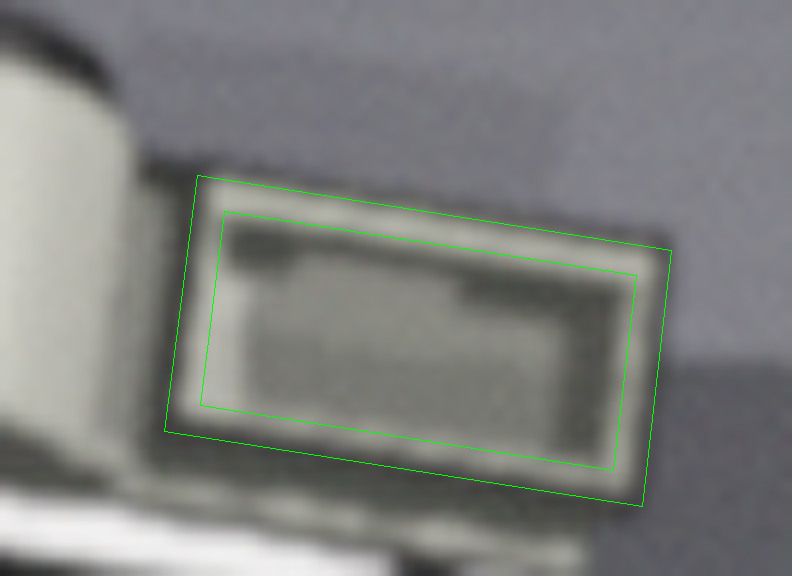

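View pics/u5.png

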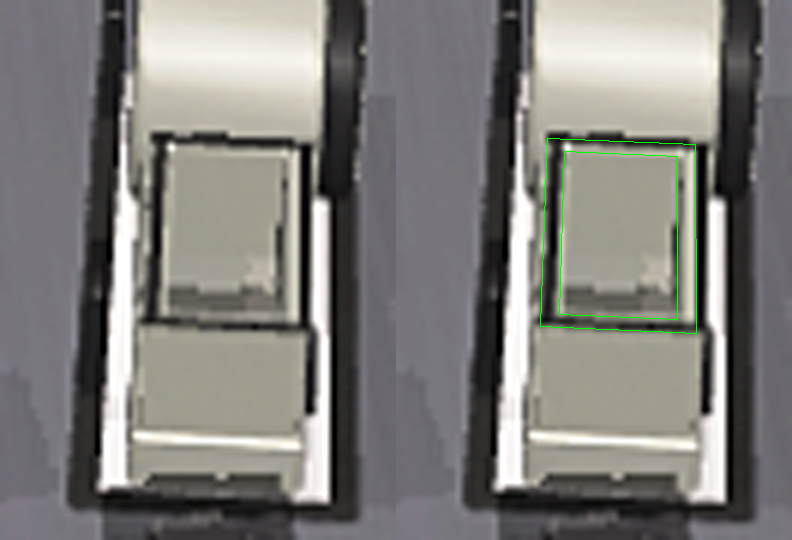

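```bash
python3 plan.py .560 .3218 .148 .136 4
```

```text
10.73 [0.5559 0.3165 0.158 ] [3.1352 0.0053 0.1379] F [-0.3 -0.7 -3.6] M [-0.04  0.09  0.02] w 0.0358
[{"x": 0.0012, "y": -0.0012, "z": 0.0025, "rx": 0.09, "ry": 0.08, "rz": 0.03}, {"x": 0.0012, "y": -0.0012, "z": 0.0025, "rx": 0.09, "ry": 0.08, "rz": 0.03}, {"x": 0.0012, "y": -0.0012, "z": 0.0025, "rx": 0.09, "ry": 0.08, "rz": 0.03}, {"x": 0.0012, "y": -0.0012, "z": 0.0025, "rx": 0.09, "ry": 0.08, "rz": 0.03}]
```

Emit:
jog_arm:
  series:
    - {"x": 0.0012,"y": -0.0012,"z": 0.0025,"rx": 0.1,"ry": 0.1,"rz": 0}
    - {"x": 0.0012,"y": -0.0012,"z": 0.0025,"rx": 0.1,"ry": 0.1,"rz": 0}
    - {"x": 0.0012,"y": -0.0012,"z": 0.0025,"rx": 0.1,"ry": 0.1,"rz": 0}
    - {"x": 0.0012,"y": -0.0012,"z": 0.0025,"rx": 0.1,"ry": 0.1,"rz": 0}
    - {"x": 0.0005,"y": -0.0005,"z": 0.001,"rx": 0,"ry": 0,"rz": 0}
    - {"x": 0,"y": 0,"z": 0,"rx": 0,"ry": 0,"rz": 0}

```text
time: 11.23
tool_pos: [0.5623, 0.3235, 0.149]
ee_rot: [-3.139, -0.008, 0.138]
wrist_force: [0.1, 0.0, -3.6]
width: 0.0359
```

```bash
python3 plan.py .560 .3218 .146 .136 3
```

```text
11.23 [0.5623 0.3235 0.149 ] [-3.1386 -0.0079  0.1377] F [ 0.1  0.  -3.6] M [-0.11  0.06  0.01] w 0.0359
[{"x": -0.0009, "y": 0.0005, "z": 0.001, "rx": -0.06, "ry": -0.15, "rz": 0.03}, {"x": -0.0009, "y": 0.0005, "z": 0.001, "rx": -0.06, "ry": -0.15, "rz": 0.03}, {"x": -0.0008, "y": 0.0005, "z": 0.001, "rx": -0.06, "ry": -0.15, "rz": 0.03}]
```

Emit:
jog_arm:
  series:
    - {"x": -0.0008,"y": 0.0005,"z": 0.001,"rx": -0.05,"ry": -0.15,"rz": 0}
    - {"x": -0.0008,"y": 0.0005,"z": 0.001,"rx": -0.05,"ry": -0.15,"rz": 0}
    - {"x": 0,"y": 0,"z": 0,"rx": 0,"ry": 0,"rz": 0}
    - {"x": 0,"y": 0,"z": 0,"rx": 0,"ry": 0,"rz": 0}

```text
time: 11.57
tool_pos: [0.5607, 0.3221, 0.1466]
ee_rot: [-3.141, -0.002, 0.138]
wrist_force: [0.3, 0.1, -3.4]
width: 0.0361
```

```bash
python3 plan.py .560 .3218 .146 .136 3; python3 snap.py 10; python3 plan.py .560 .3218 .146 .136 1; python3 - <<'E'
from fit import *
t=load('top10.pkl');s=load('side10.pkl')
pc=np.array([.5614,.3218,.137])
overlay(t,[pc],[RIM_C],110,170,100,75,8,'pics/c1.png');overlay(s,[pc],[RIM_C],280,110,100,90,6,'pics/c2.png')
E
```

```text
11.57 [0.5607 0.3221 0.1466] [-3.1409e+00 -1.6000e-03  1.3780e-01] F [ 0.3  0.1 -3.4] M [-0.03  0.03 -0.01] w 0.0361
[{"x": -0.0002, "y": 0.0001, "z": 0.0002, "rx": -0.01, "ry": -0.03, "rz": 0.03}, {"x": -0.0002, "y": 0.0001, "z": 0.0002, "rx": -0.01, "ry": -0.03, "rz": 0.03}, {"x": -0.0002, "y": 0.0001, "z": 0.0002, "rx": -0.01, "ry": -0.03, "rz": 0.03}]
11.67 [0.5607 0.3222 0.1466] [-3.1408e+00 -1.7000e-03  1.3780e-01] F [ 0.1  0.1 -3.9] M [-0.03  0.04 -0.03] w 0.0357
[{"x": -0.0007, "y": 0.0003, "z": 0.0006, "rx": -0.04, "ry": -0.1, "rz": 0.1}]
```

View pics/c1.png

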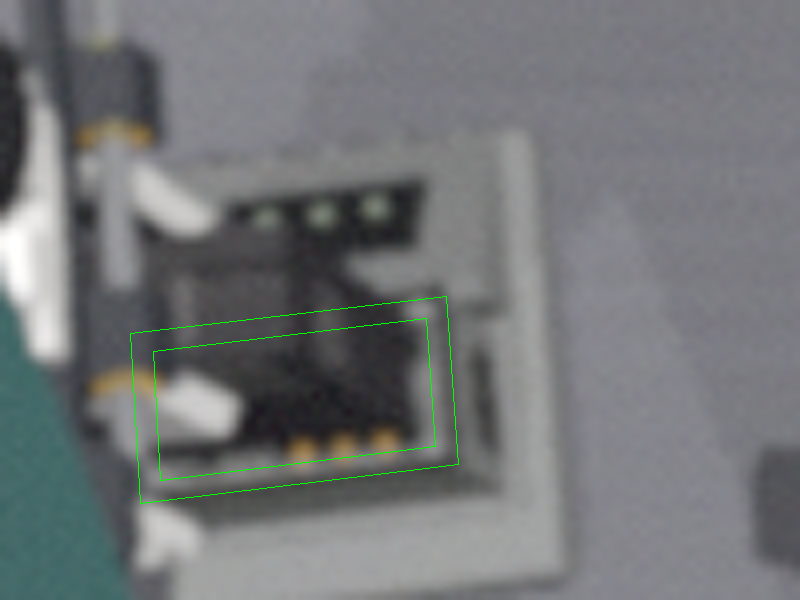

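View pics/c2.png

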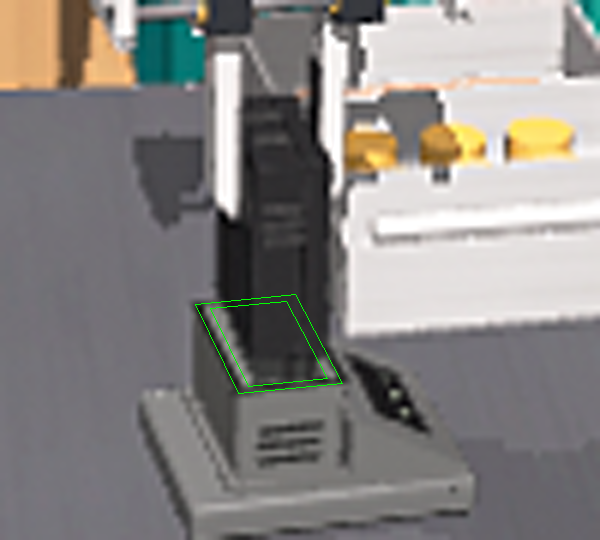

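Emit:
jog_arm:
  series:
    - {"x": -0.0004,"y": 0.0002,"z": 0.002,"rx": 0,"ry": -0.05,"rz": 0}
    - {"x": -0.0002,"y": 0,"z": 0.002,"rx": 0,"ry": 0,"rz": 0}
    - {"x": 0,"y": 0,"z": 0.002,"rx": 0,"ry": 0,"rz": 0}
    - {"x": 0,"y": 0,"z": 0.002,"rx": 0,"ry": 0,"rz": 0}
    - {"x": 0,"y": 0,"z": 0.001,"rx": 0,"ry": 0,"rz": 0}
    - {"x": 0,"y": 0,"z": 0,"rx": 0,"ry": 0,"rz": 0}

```text
time: 12.17
tool_pos: [0.5601, 0.3218, 0.1368]
ee_rot: [-3.141, -0.001, 0.138]
wrist_force: [0.1, 0.8, -4.7]
width: 0.0358
```

```bash
python3 plan.py .560 .3218 .134 .136 2
```

```text
12.17 [0.5601 0.3218 0.1368] [-3.1407e+00 -1.0000e-03  1.3770e-01] F [ 0.1  0.8 -4.7] M [-0.04  0.05  0.03] w 0.0358
[{"x": -0.0, "y": -0.0, "z": 0.0014, "rx": -0.02, "ry": -0.03, "rz": 0.05}, {"x": -0.0, "y": -0.0, "z": 0.0014, "rx": -0.02, "ry": -0.03, "rz": 0.05}]
```

Exactly on target; now feel down past the rim (expected contact at TCP z ≈ 0.136).

Emit:
jog_arm:
  series:
    - {"x": 0,"y": 0,"z": 0.001,"rx": 0,"ry": 0,"rz": 0}
    - {"x": 0,"y": 0,"z": 0.001,"rx": 0,"ry": 0,"rz": 0}
    - {"x": 0,"y": 0,"z": 0.001,"rx": 0,"ry": 0,"rz": 0}

```text
time: 12.42
tool_pos: [0.5602, 0.3219, 0.1337]
ee_rot: [-3.141, -0.001, 0.138]
wrist_force: [0.1, -0.7, -4.5]
width: 0.0359
```

```bash
python3 plan.py .560 .3218 .134 .136 2
```

```text
12.42 [0.5602 0.3219 0.1337] [-3.1407e+00 -1.3000e-03  1.3770e-01] F [ 0.1 -0.7 -4.5] M [-0.02  0.06 -0.01] w 0.0359
[{"x": -0.0001, "y": 0.0, "z": -0.0002, "rx": -0.03, "ry": -0.04, "rz": 0.05}, {"x": -0.0001, "y": 0.0, "z": -0.0002, "rx": -0.03, "ry": -0.04, "rz": 0.05}]
```

Emit:
jog_arm:
  series:
    - {"x": 0,"y": 0,"z": 0.0015,"rx": 0,"ry": 0,"rz": 0}
    - {"x": 0,"y": 0,"z": 0.0015,"rx": 0,"ry": 0,"rz": 0}
    - {"x": 0,"y": 0,"z": 0.0015,"rx": 0,"ry": 0,"rz": 0}

```text
time: 12.67
tool_pos: [0.5602, 0.3219, 0.129]
ee_rot: [-3.14, -0.001, 0.138]
wrist_force: [-0.3, 0.2, -5.0]
width: 0.0355
```

Emit:
jog_arm:
  series:
    - {"x": 0,"y": 0,"z": 0.002,"rx": 0,"ry": 0,"rz": 0}
    - {"x": 0,"y": 0,"z": 0.002,"rx": 0,"ry": 0,"rz": 0}
    - {"x": 0,"y": 0,"z": 0.002,"rx": 0,"ry": 0,"rz": 0}

```text
time: 12.92
tool_pos: [0.5601, 0.322, 0.1226]
ee_rot: [-3.14, -0.001, 0.138]
wrist_force: [-0.3, -0.1, -4.5]
width: 0.0359
```

```bash
python3 -c "
from plan import st;st()"
```

```text
12.92 [0.5601 0.322  0.1226] [-3.1404e+00 -1.4000e-03  1.3790e-01] F [-0.3 -0.1 -4.5] M [-0.11  0.1   0.01] w 0.0359
```

Emit:
jog_arm:
  series:
    - {"x": 0,"y": 0,"z": 0.002,"rx": 0,"ry": 0,"rz": 0}
    - {"x": 0,"y": 0,"z": 0.002,"rx": 0,"ry": 0,"rz": 0}
    - {"x": 0,"y": 0,"z": 0.002,"rx": 0,"ry": 0,"rz": 0}

```text
time: 13.17
tool_pos: [0.5601, 0.322, 0.1157]
ee_rot: [-3.141, -0.001, 0.138]
wrist_force: [-0.8, 0.6, -4.1]
width: 0.0359
```

Emit:
jog_arm:
  series:
    - {"x": 0,"y": 0,"z": 0.002,"rx": 0,"ry": 0,"rz": 0}
    - {"x": 0,"y": 0,"z": 0.002,"rx": 0,"ry": 0,"rz": 0}
    - {"x": 0,"y": 0,"z": 0.002,"rx": 0,"ry": 0,"rz": 0}

```text
time: 13.42
tool_pos: [0.56, 0.3219, 0.1089]
ee_rot: [-3.141, -0.001, 0.138]
wrist_force: [0.3, 0.2, -4.3]
width: 0.0356
```

```bash
python3 gs.py 11 .036
```

```text
13.42 [0.56   0.3219 0.1089] [-3.1405e+00 -9.0000e-04  1.3780e-01] F [ 0.3  0.2 -4.3] M [-0.04  0.05  0.07] w 0.0356
13.47 [0.5598 0.3218 0.1083] [-3.1408 -0.      0.1378] F [ 0.4  0.2 -4.8] M [-0.07  0.05  0.03] w 0.0358
[[323.88483053 155.68343145]]
```

View pics/gs11.png

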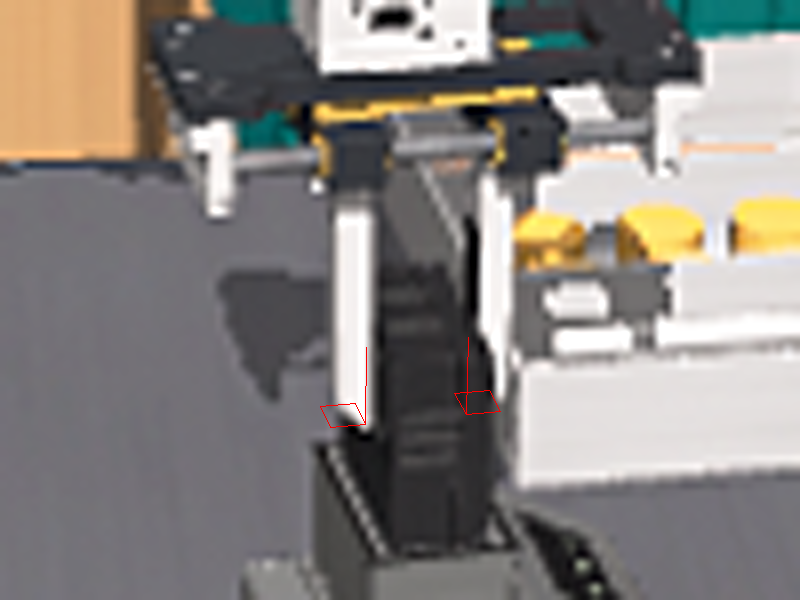

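Emit:
jog_arm:
  series:
    - {"x": 0,"y": 0,"z": 0.002,"rx": 0,"ry": 0,"rz": 0}
    - {"x": 0,"y": 0,"z": 0.002,"rx": 0,"ry": 0,"rz": 0}
    - {"x": 0,"y": 0,"z": 0.002,"rx": 0,"ry": 0,"rz": 0}
    - {"x": 0,"y": 0,"z": 0.002,"rx": 0,"ry": 0,"rz": 0}

```text
time: 13.8
tool_pos: [0.5599, 0.322, 0.1]
ee_rot: [-3.141, -0.001, 0.138]
wrist_force: [-0.2, -0.4, -4.2]
width: 0.0356
```

Emit:
jog_arm:
  series:
    - {"x": 0,"y": 0,"z": 0.002,"rx": 0,"ry": 0,"rz": 0}
    - {"x": 0,"y": 0,"z": 0.002,"rx": 0,"ry": 0,"rz": 0}
    - {"x": 0,"y": 0,"z": 0.0015,"rx": 0,"ry": 0,"rz": 0}

```text
time: 14.05
tool_pos: [0.5598, 0.3219, 0.0937]
ee_rot: [-3.141, -0.0, 0.138]
wrist_force: [-0.3, -1.1, -4.0]
width: 0.0357
```

Emit:
jog_arm:
  series:
    - {"x": 0,"y": 0,"z": 0.0015,"rx": 0,"ry": 0,"rz": 0}
    - {"x": 0,"y": 0,"z": 0.0015,"rx": 0,"ry": 0,"rz": 0}

```text
time: 14.22
tool_pos: [0.5599, 0.322, 0.0937]
ee_rot: [-3.14, -0.002, 0.138]
wrist_force: [-1.8, -1.8, 2.8]
width: 0.0358
```

Emit:
jog_arm:
  series:
    - {"x": 0,"y": 0,"z": 0.002,"rx": 0,"ry": 0,"rz": 0}
    - {"x": 0,"y": 0,"z": 0.002,"rx": 0,"ry": 0,"rz": 0}

```text
time: 14.38
tool_pos: [0.5599, 0.3221, 0.0935]
ee_rot: [-3.14, -0.004, 0.138]
wrist_force: [-4.0, -1.9, 5.5]
width: 0.0357
```

```bash
python3 -c "
from plan import st;st()"
```

```text
14.38 [0.5599 0.3221 0.0935] [-3.1399 -0.0035  0.1382] F [-4.  -1.9  5.5] M [-0.54  1.02  0.  ] w 0.0357
```

Emit:
jog_arm:
  series:
    - {"x": 0,"y": 0,"z": 0.004,"rx": 0,"ry": 0,"rz": 0}
    - {"x": 0,"y": 0,"z": 0.004,"rx": 0,"ry": 0,"rz": 0}

```text
time: 14.55
tool_pos: [0.5598, 0.3221, 0.0902]
ee_rot: [-3.14, -0.005, 0.138]
wrist_force: [-3.8, -2.3, 7.7]
width: 0.0356
```

Emit:
jog_arm:
  series:
    - {"x": 0,"y": 0,"z": 0.005,"rx": 0,"ry": 0,"rz": 0}
    - {"x": 0,"y": 0,"z": 0.005,"rx": 0,"ry": 0,"rz": 0}

```text
time: 14.72
tool_pos: [0.5596, 0.3222, 0.0876]
ee_rot: [-3.139, -0.008, 0.139]
wrist_force: [-8.8, -4.2, 19.6]
width: 0.036
```

```bash
python3 gs.py 12 .036
```

```text
14.72 [0.5596 0.3222 0.0876] [-3.1387 -0.0081  0.1386] F [-8.8 -4.2 19.6] M [-1.06  2.21 -0.03] w 0.036
14.77 [0.5596 0.3222 0.0876] [-3.1388 -0.0083  0.1387] F [-8.2 -3.  12.5] M [-0.8   1.85  0.04] w 0.0356
[[323.57738807 162.38292932]]
```

View pics/gs12.png

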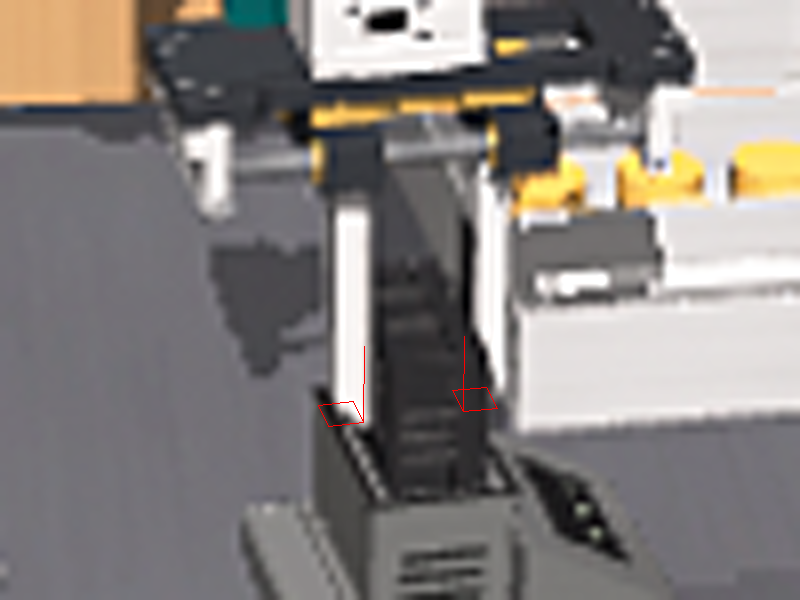

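Emit:
jog_arm:
  series:
    - {"x": 0.0003,"y": 0,"z": 0.003,"rx": 0,"ry": 0,"rz": 0}
    - {"x": 0,"y": 0,"z": 0.001,"rx": 0,"ry": 0,"rz": 0}
    - {"x": 0,"y": 0,"z": 0,"rx": 0,"ry": 0,"rz": 0}
    - {"x": 0,"y": 0,"z": 0,"rx": 0,"ry": 0,"rz": 0}
  claw: 0.75

```text
time: 15.1
tool_pos: [0.5643, 0.3243, 0.0921]
ee_rot: [-3.134, -0.024, 0.139]
wrist_force: [0.4, -0.3, 0.2]
width: 0.0591
```

```bash
python3 gs.py 13 .07
```

```text
15.1 [0.5643 0.3243 0.0921] [-3.134  -0.0245  0.1386] F [ 0.4 -0.3  0.2] M [-0.04  0.05 -0.02] w 0.0591
15.15 [0.5642 0.3243 0.092 ] [-3.134  -0.0242  0.1386] F [ 0.1  0.1 -0.4] M [-0.02  0.03 -0.04] w 0.0634
[[325.19047026 160.56371209]]
```

View pics/gs13.png

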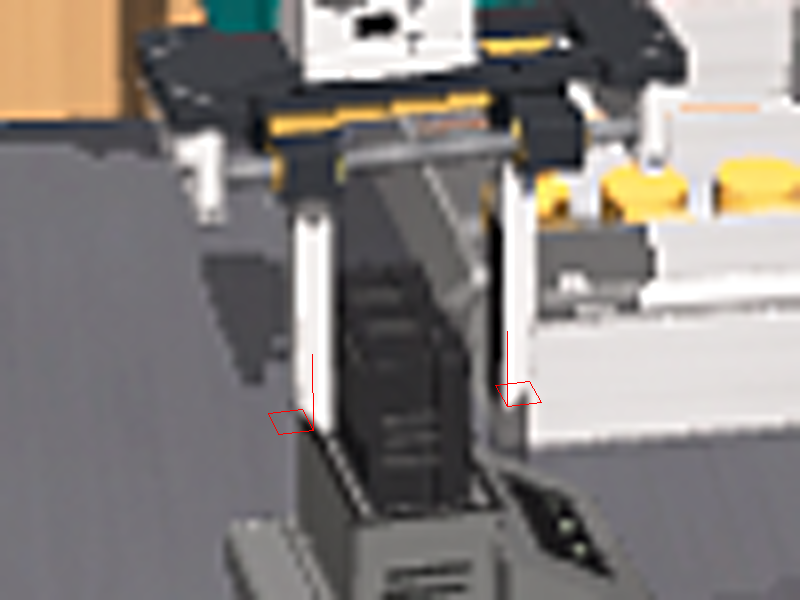

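Emit:
jog_arm:
  series:
    - {"x": -0.001,"y": 0,"z": 0,"rx": -0.1,"ry": -0.3,"rz": 0}
    - {"x": -0.001,"y": 0,"z": -0.008,"rx": -0.1,"ry": -0.3,"rz": 0}
    - {"x": 0,"y": 0,"z": -0.015,"rx": -0.1,"ry": -0.3,"rz": 0}
    - {"x": 0,"y": 0,"z": -0.015,"rx": 0,"ry": -0.3,"rz": 0}
    - {"x": 0,"y": 0,"z": -0.015,"rx": 0,"ry": -0.2,"rz": 0}
    - {"x": 0,"y": 0,"z": -0.012,"rx": 0,"ry": 0,"rz": 0}
    - {"x": 0,"y": 0,"z": -0.005,"rx": 0,"ry": 0,"rz": 0}
    - {"x": 0,"y": 0,"z": 0,"rx": 0,"ry": 0,"rz": 0}
  claw: 0.9

```text
time: 15.82
tool_pos: [0.5611, 0.3233, 0.1625]
ee_rot: [3.141, 0.008, 0.138]
wrist_force: [-0.3, -0.1, -0.0]
width: 0.0845
```

```bash
python3 gs.py 14 .085;  python3 plan.py .5597 .322 .165 .138 6
```

```text
15.82 [0.5611 0.3233 0.1625] [3.1414 0.0083 0.1384] F [-0.3 -0.1 -0. ] M [-0.05  0.05  0.01] w 0.0845
15.87 [0.5609 0.3233 0.162 ] [3.1414 0.0087 0.1384] F [ 0.1  1.8 -0.2] M [-0.08 -0.01 -0.04] w 0.0846
[[324.58244207 138.18256934]]
15.87 [0.5609 0.3233 0.162 ] [3.1414 0.0087 0.1384] F [ 0.1  1.8 -0.2] M [-0.08 -0.01 -0.04] w 0.0846
[{"x": -0.0002, "y": 0.0002, "z": -0.0005, "rx": 0.0, "ry": 0.08, "rz": 0.0}, {"x": -0.0002, "y": 0.0002, "z": -0.0005, "rx": 0.0, "ry": 0.08, "rz": 0.0}, {"x": -0.0002, "y": 0.0002, "z": -0.0005, "rx": 0.0, "ry": 0.08, "rz": 0.0}, {"x": -0.0002, "y": 0.0002, "z": -0.0005, "rx": 0.0, "ry": 0.08, "rz": 0.0}, {"x": -0.0002, "y": 0.0002, "z": -0.0005, "rx": 0.0, "ry": 0.08, "rz": 0.0}, {"x": -0.0002, "y": 0.0002, "z": -0.0005, "rx": 0.0, "ry": 0.08, "rz": 0.0}]
```

View pics/gs14.png

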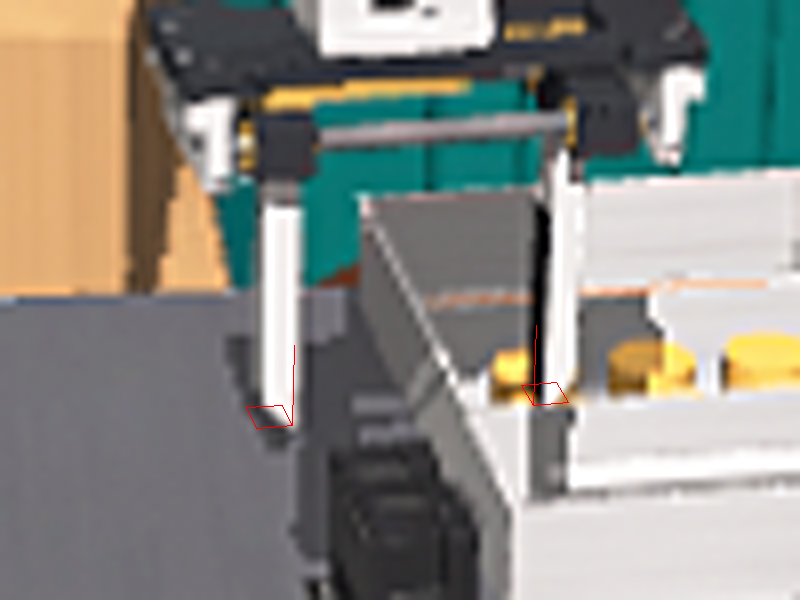

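```bash
cat > hz.py <<'E'
import sys
from fit import *
s=load(sys.argv[1]); p=np.array([.5613,.3222,.137]); out=[]
for z in (None,.126,.132):
    ed=[] if z is None else edges_rect(.036,.076,z)+RIM_C[:4]
    overlay(s,[p],[ed],300,145,66,110,6,'pics/tmp.png'); out.append(cv2.imread('pics/tmp.png')[:400,:266])
cv2.imwrite(sys.argv[2],np.hstack(out))
E
python3 hz.py side14.pkl pics/hz14.png
```

```text
(no output)
```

View pics/hz14.png

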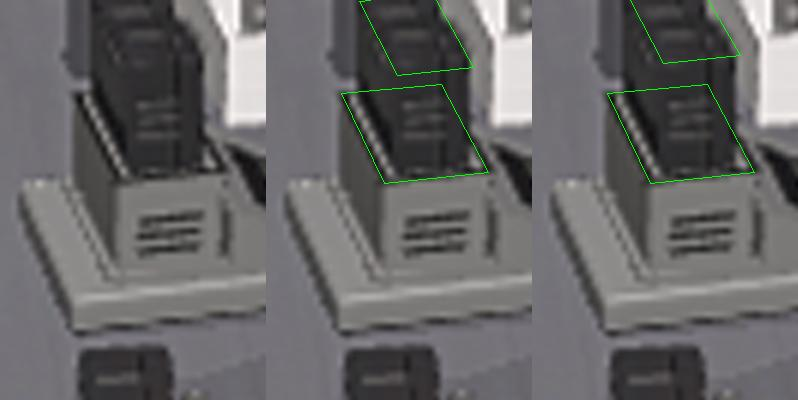

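Emit:
jog_arm:
  series:
    - {"x": -0.0003,"y": 0.0002,"z": 0,"rx": 0,"ry": 0.1,"rz": 0}
    - {"x": -0.0003,"y": 0.0002,"z": 0,"rx": 0,"ry": 0.1,"rz": 0}
    - {"x": -0.0003,"y": 0.0002,"z": 0,"rx": 0,"ry": 0.1,"rz": 0}
    - {"x": 0,"y": 0,"z": 0,"rx": 0,"ry": 0,"rz": 0}
    - {"x": 0,"y": 0,"z": 0,"rx": 0,"ry": 0,"rz": 0}
    - {"x": 0,"y": 0,"z": 0,"rx": 0,"ry": 0,"rz": 0}
    - {"x": 0,"y": 0,"z": 0,"rx": 0,"ry": 0,"rz": 0}
    - {"x": 0,"y": 0,"z": 0,"rx": 0,"ry": 0,"rz": 0}
    - {"x": 0,"y": 0,"z": 0,"rx": 0,"ry": 0,"rz": 0}
    - {"x": 0,"y": 0,"z": 0.004,"rx": 0,"ry": 0,"rz": 0}
    - {"x": 0,"y": 0,"z": 0.004,"rx": 0,"ry": 0,"rz": 0}
    - {"x": 0,"y": 0,"z": 0.004,"rx": 0,"ry": 0,"rz": 0}
  claw: 0

```text
time: 16.87
tool_pos: [0.5582, 0.3217, 0.1447]
ee_rot: [3.139, 0.009, 0.138]
wrist_force: [-1.3, -0.5, -0.2]
width: 0.0077
```

```bash
python3 plan.py .5597 .322 .136 .138 6
```

```text
16.87 [0.5582 0.3217 0.1447] [3.1393 0.0094 0.1385] F [-1.3 -0.5 -0.2] M [-0.06  0.08 -0.08] w 0.0077
[{"x": 0.0003, "y": -0.0, "z": 0.0014, "rx": 0.02, "ry": 0.09, "rz": 0.0}, {"x": 0.0003, "y": -0.0, "z": 0.0015, "rx": 0.02, "ry": 0.09, "rz": 0.0}, {"x": 0.0003, "y": -0.0, "z": 0.0015, "rx": 0.02, "ry": 0.09, "rz": 0.0}, {"x": 0.0003, "y": -0.0, "z": 0.0015, "rx": 0.02, "ry": 0.09, "rz": 0.0}, {"x": 0.0003, "y": -0.0, "z": 0.0015, "rx": 0.02, "ry": 0.09, "rz": 0.0}, {"x": 0.0003, "y": -0.0, "z": 0.0015, "rx": 0.02, "ry": 0.09, "rz": 0.0}]
```

Emit:
jog_arm:
  series:
    - {"x": 0.0004,"y": 0,"z": 0.002,"rx": 0,"ry": 0.1,"rz": 0}
    - {"x": 0.0004,"y": 0,"z": 0.002,"rx": 0,"ry": 0.1,"rz": 0}
    - {"x": 0.0003,"y": 0,"z": 0.002,"rx": 0,"ry": 0.1,"rz": 0}
    - {"x": 0.0003,"y": 0,"z": 0.001,"rx": 0,"ry": 0.1,"rz": 0}

```text
time: 17.2
tool_pos: [0.5589, 0.3215, 0.135]
ee_rot: [3.138, 0.005, 0.138]
wrist_force: [0.0, -0.2, -0.8]
width: 0.0006
```

Emit:
jog_arm:
  series:
    - {"x": 0,"y": 0,"z": 0.002,"rx": 0,"ry": 0,"rz": 0}
    - {"x": 0,"y": 0,"z": 0.002,"rx": 0,"ry": 0,"rz": 0}

```text
time: 17.37
tool_pos: [0.559, 0.3217, 0.1314]
ee_rot: [3.139, 0.004, 0.139]
wrist_force: [-2.7, -0.9, 9.5]
width: 0.0003
```

Emit:
jog_arm:
  series:
    - {"x": 0,"y": 0,"z": 0.002,"rx": 0,"ry": 0,"rz": 0}
    - {"x": 0,"y": 0,"z": 0.002,"rx": 0,"ry": 0,"rz": 0}

```text
time: 17.53
tool_pos: [0.5593, 0.3218, 0.1316]
ee_rot: [3.14, 0.001, 0.139]
wrist_force: [-2.1, -0.8, 6.9]
width: 0.0004
```

Emit:
jog_arm:
  series:
    - {"x": 0,"y": 0,"z": 0.004,"rx": 0,"ry": 0,"rz": 0}
    - {"x": 0,"y": 0,"z": 0.005,"rx": 0,"ry": 0,"rz": 0}

```text
time: 17.7
tool_pos: [0.56, 0.3222, 0.1298]
ee_rot: [3.141, -0.005, 0.139]
wrist_force: [-4.0, -2.1, 11.2]
width: 0.0004
```

Emit:
jog_arm:
  series:
    - {"x": 0,"y": 0,"z": 0.006,"rx": 0,"ry": 0,"rz": 0}
    - {"x": 0,"y": 0,"z": 0.006,"rx": 0,"ry": 0,"rz": 0}

```text
time: 17.87
tool_pos: [0.5614, 0.3228, 0.1272]
ee_rot: [-3.14, -0.014, 0.139]
wrist_force: [-4.9, -2.5, 14.4]
width: 0.0006
```

Emit:
jog_arm:
  series:
    - {"x": -0.0005,"y": 0,"z": 0.006,"rx": 0,"ry": -0.3,"rz": 0}
    - {"x": -0.0005,"y": 0,"z": 0.006,"rx": 0,"ry": -0.3,"rz": 0}

```text
time: 18.03
tool_pos: [0.5624, 0.3229, 0.1267]
ee_rot: [-3.138, -0.014, 0.139]
wrist_force: [-8.2, -3.7, 17.5]
width: -0.0
```

Emit:
jog_arm:
  series:
    - {"x": -0.0005,"y": 0,"z": 0.007,"rx": 0,"ry": -0.3,"rz": 0}
    - {"x": -0.0005,"y": 0,"z": 0.007,"rx": 0,"ry": -0.3,"rz": 0}

```text
time: 18.2
tool_pos: [0.5625, 0.3229, 0.1267]
ee_rot: [-3.136, -0.014, 0.139]
wrist_force: [-8.2, -4.5, 19.8]
width: 0.0005
```

Emit:
jog_arm:
  series:
    - {"x": -0.002,"y": 0,"z": 0.01,"rx": 0,"ry": -0.4,"rz": 0}
    - {"x": -0.002,"y": 0,"z": 0.01,"rx": 0,"ry": -0.4,"rz": 0}

```text
time: 18.37
tool_pos: [0.5624, 0.3228, 0.1266]
ee_rot: [-3.133, -0.019, 0.139]
wrist_force: [-7.8, -5.0, 26.2]
width: 0.0005
```

```bash
python3 -c "
from plan import st;st()"; python3 gs.py 15 .0
```

```text
18.37 [0.5624 0.3228 0.1266] [-3.1333 -0.0188  0.1387] F [-7.8 -5.  26.2] M [-1.1   1.57 -0.03] w 0.0005
18.37 [0.5624 0.3228 0.1266] [-3.1333 -0.0188  0.1387] F [-7.8 -5.  26.2] M [-1.1   1.57 -0.03] w 0.0005
18.42 [0.5624 0.3228 0.1265] [-3.1332 -0.0189  0.1387] F [-7.1 -4.6 25.3] M [-1.05  1.47 -0.03] w 0.0002
[[324.84141776 149.87680065]]
```

View pics/gs15.png

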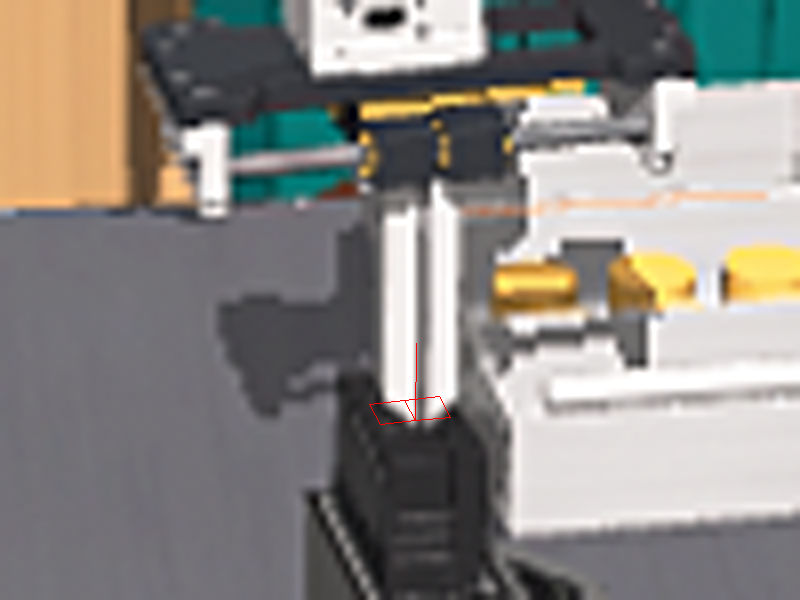

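Emit:
jog_arm:
  series:
    - {"x": 0,"y": 0,"z": 0,"rx": 0,"ry": 0,"rz": 0}
    - {"x": 0,"y": 0,"z": -0.001,"rx": 0,"ry": 0,"rz": 0}

```text
time: 18.58
tool_pos: [0.564, 0.3232, 0.1347]
ee_rot: [-3.131, -0.028, 0.138]
wrist_force: [0.2, -0.2, -0.0]
width: 0.0005
```

Emit:
jog_arm:
  series:
    - {"x": 0,"y": 0,"z": -0.001,"rx": 0,"ry": 0,"rz": 0}

```text
time: 18.67
tool_pos: [0.5643, 0.3234, 0.1366]
ee_rot: [-3.13, -0.03, 0.138]
wrist_force: [-0.1, 0.3, -0.8]
width: 0.0008
```

Emit:
jog_arm:
  series:
    - {"x": 0,"y": 0,"z": -0.001,"rx": 0,"ry": 0,"rz": 0}

```text
time: 18.75
tool_pos: [0.5643, 0.3234, 0.1375]
ee_rot: [-3.13, -0.03, 0.139]
wrist_force: [0.3, -0.5, -1.2]
width: 0.0009
```

Emit:
jog_arm:
  series:
    - {"x": 0,"y": 0,"z": -0.001,"rx": 0,"ry": 0,"rz": 0}

```text
time: 18.83
tool_pos: [0.564, 0.3233, 0.1377]
ee_rot: [-3.131, -0.029, 0.138]
wrist_force: [-0.2, -0.4, -0.7]
width: 0.0004
```

Jumped clear of the battery. Go up and compare, then probe the top height again lightly.

Emit:
jog_arm:
  series:
    - {"x": -0.001,"y": 0,"z": -0.004,"rx": -0.1,"ry": -0.4,"rz": 0}
    - {"x": -0.001,"y": 0,"z": -0.004,"rx": -0.1,"ry": -0.4,"rz": 0}
    - {"x": -0.001,"y": 0,"z": -0.004,"rx": -0.1,"ry": -0.4,"rz": 0}
    - {"x": 0,"y": 0,"z": 0,"rx": 0,"ry": -0.3,"rz": 0}
    - {"x": 0,"y": 0,"z": 0,"rx": 0,"ry": 0,"rz": 0}

```text
time: 19.25
tool_pos: [0.5593, 0.3223, 0.1466]
ee_rot: [-3.138, 0.007, 0.139]
wrist_force: [-0.6, 0.4, -0.9]
width: 0.0003
```

```bash
python3 plan.py .5605 .322 .135 .138 5; python3 gs.py 16 .0; sed -i 's/300,145,66,110,6/298,110,66,110,6/' hz.py; for k in 14 16; do python3 hz.py side$k.pkl pics/hz$k.png; done
python3 -c "
import cv2,numpy as np
a=[cv2.imread(f'pics/hz{k}.png') for k in (14,16)]
cv2.imwrite('pics/hzc.png',np.hstack([cv2.resize(x[:,:266],None,fx=1.5,fy=1.5) for x in a]))"
```

```text
19.25 [0.5593 0.3223 0.1466] [-3.1383  0.007   0.1388] F [-0.6  0.4 -0.9] M [-0.11  0.06 -0.09] w 0.0003
[{"x": 0.0002, "y": 0.0001, "z": 0.0023, "rx": -0.04, "ry": 0.08, "rz": 0.01}, {"x": 0.0002, "y": 0.0001, "z": 0.0023, "rx": -0.04, "ry": 0.08, "rz": 0.01}, {"x": 0.0002, "y": 0.0001, "z": 0.0023, "rx": -0.04, "ry": 0.08, "rz": 0.01}, {"x": 0.0002, "y": 0.0001, "z": 0.0023, "rx": -0.04, "ry": 0.08, "rz": 0.01}, {"x": 0.0002, "y": 0.0001, "z": 0.0023, "rx": -0.04, "ry": 0.08, "rz": 0.01}]
19.25 [0.5593 0.3223 0.1466] [-3.1383  0.007   0.1388] F [-0.6  0.4 -0.9] M [-0.11  0.06 -0.09] w 0.0003
19.3 [0.5594 0.3223 0.1467] [-3.1381  0.0065  0.1389] F [0.8 0.3 0.6] M [-0.06  0.06  0.04] w 0.0
[[323.87604732 143.5487922 ]]
```

View pics/hzc.png

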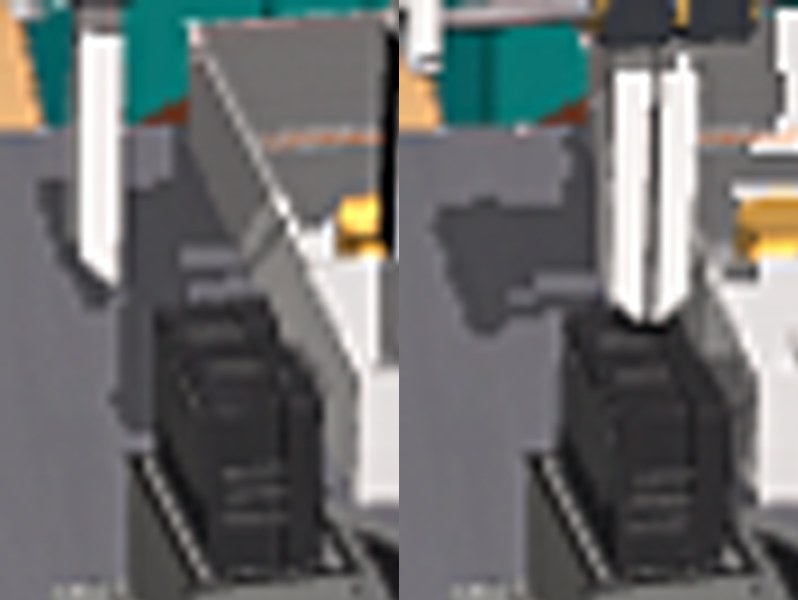

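Emit:
jog_arm:
  series:
    - {"x": 0.0003,"y": 0,"z": 0.003,"rx": 0,"ry": 0.1,"rz": 0}
    - {"x": 0.0003,"y": 0,"z": 0.003,"rx": 0,"ry": 0.1,"rz": 0}
    - {"x": 0.0003,"y": 0,"z": 0.003,"rx": 0,"ry": 0.1,"rz": 0}
    - {"x": 0,"y": 0,"z": 0.002,"rx": 0,"ry": 0,"rz": 0}
    - {"x": 0,"y": 0,"z": 0.001,"rx": 0,"ry": 0,"rz": 0}

```text
time: 19.72
tool_pos: [0.5601, 0.3224, 0.1327]
ee_rot: [-3.138, 0.002, 0.139]
wrist_force: [-0.2, -0.9, -0.5]
width: 0.0003
```

Emit:
jog_arm:
  series:
    - {"x": 0,"y": 0,"z": 0.001,"rx": 0,"ry": 0,"rz": 0}
    - {"x": 0,"y": 0,"z": 0.001,"rx": 0,"ry": 0,"rz": 0}

```text
time: 19.88
tool_pos: [0.5597, 0.3222, 0.13]
ee_rot: [-3.139, 0.003, 0.139]
wrist_force: [0.4, 0.8, -0.1]
width: 0.0005
```

Emit:
jog_arm:
  series:
    - {"x": 0,"y": 0,"z": 0.001,"rx": 0,"ry": 0,"rz": 0}
    - {"x": 0,"y": 0,"z": 0.001,"rx": 0,"ry": 0,"rz": 0}

```text
time: 20.05
tool_pos: [0.5597, 0.3223, 0.1285]
ee_rot: [-3.139, 0.002, 0.139]
wrist_force: [-0.8, -0.8, 5.1]
width: 0.0005
```

Emit:
jog_arm:
  series:
    - {"x": 0,"y": 0,"z": 0.001,"rx": 0,"ry": 0,"rz": 0}
    - {"x": 0,"y": 0,"z": 0.001,"rx": 0,"ry": 0,"rz": 0}

```text
time: 20.22
tool_pos: [0.5597, 0.3222, 0.1285]
ee_rot: [-3.138, 0.001, 0.139]
wrist_force: [-2.1, -1.4, 3.7]
width: 0.0004
```

Emit:
jog_arm:
  series:
    - {"x": 0,"y": 0,"z": -0.005,"rx": 0,"ry": 0,"rz": 0}
    - {"x": 0,"y": 0,"z": -0.01,"rx": 0,"ry": 0,"rz": 0}
    - {"x": 0,"y": 0,"z": -0.02,"rx": 0,"ry": 0,"rz": 0}
    - {"x": 0,"y": 0,"z": -0.025,"rx": 0,"ry": 0,"rz": 0}
    - {"x": 0,"y": 0,"z": -0.025,"rx": 0,"ry": 0,"rz": 0}
    - {"x": -0.03,"y": 0,"z": -0.02,"rx": 0,"ry": 0,"rz": 0}
    - {"x": -0.03,"y": 0,"z": -0.01,"rx": 0,"ry": 0,"rz": 0}
    - {"x": -0.03,"y": 0,"z": 0,"rx": 0,"ry": 0,"rz": 0}
    - {"x": -0.03,"y": 0,"z": 0,"rx": 0,"ry": 0,"rz": 0}
    - {"x": -0.03,"y": 0,"z": 0,"rx": 0,"ry": 0,"rz": 0}
    - {"x": -0.02,"y": 0,"z": 0,"rx": 0,"ry": 0,"rz": 0}
    - {"x": 0,"y": 0,"z": 0,"rx": 0,"ry": 0,"rz": 0}

```text
time: 21.22
tool_pos: [0.3885, 0.2983, 0.2512]
ee_rot: [-3.135, -0.002, 0.136]
wrist_force: [-0.2, 0.6, 0.8]
width: 0.0003
```

```bash
python3 snap.py 17; python3 - <<'E'
from h import *
t=load('top17.pkl');s=load('side17.pkl')
crop(t,105,170,100,75,8,'pics/d1.png');crop(s,285,100,90,170,4,'pics/d2.png')
E
```

```text
(no output)
```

View pics/d1.png

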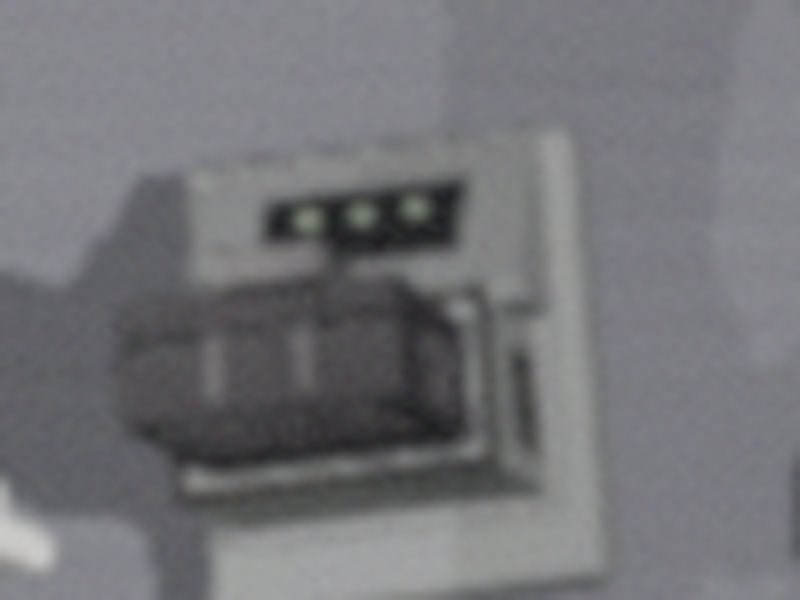

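View pics/d2.png

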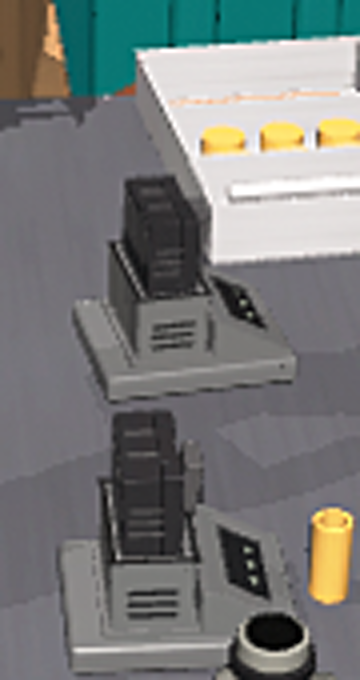

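View pics/top17.png

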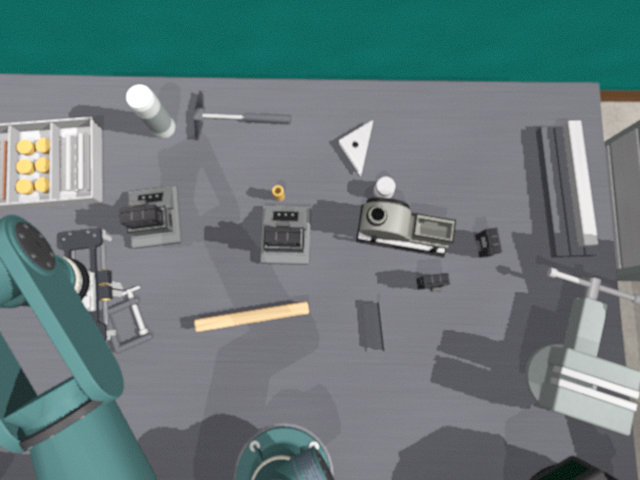

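```bash
python3 - <<'E'
from h import *
t=load('top17.pkl');s=load('side17.pkl')
g=lambda im:np.clip(255*(im/255.)**.5,0,255).astype(np.uint8)
t['img']=g(t['img']);s['img']=g(s['img'])
def c(s,x,y,w,h,k): return cv2.resize(s['img'][y:y+h,x:x+w,::-1],None,fx=k,fy=k,interpolation=cv2.INTER_CUBIC)
a=np.hstack([c(t,115,175,60,60,6),c(t,255,190,60,60,6)]);b=np.hstack([c(s,300,135,45,40,8),c(s,300,195,45,40,8)])
cv2.imwrite('pics/e1.png',a);cv2.imwrite('pics/e2.png',b)
E
```

```text
(no output)
```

View pics/e1.png

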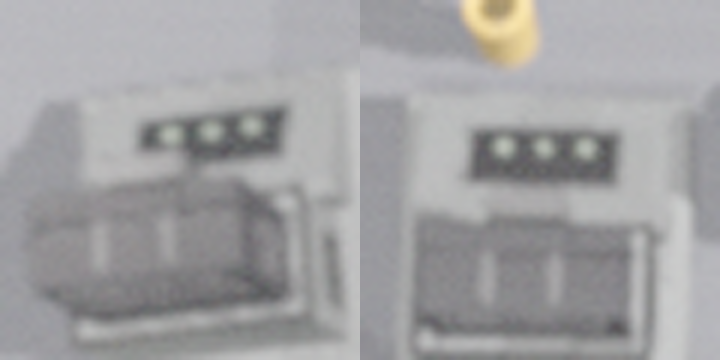

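View pics/e2.png

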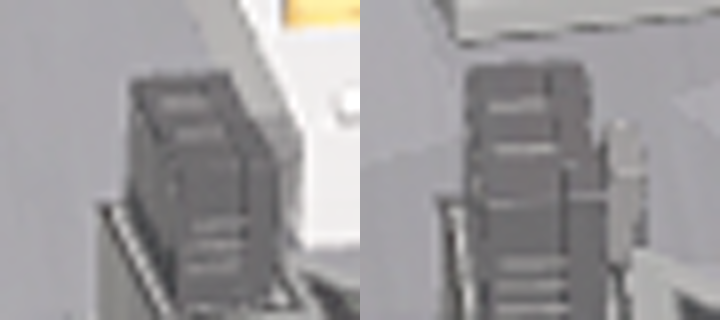

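```bash
python3 - <<'E'
from fit import *
from plan import st
st()
t=load('top17.pkl');s=load('side17.pkl')
p=np.array([.5613,.3222,.137]); zc=.0775
E=[]
for xt,xb in [(.032,.028)]:
    q=[np.array([xt,.015,zc+.043]),np.array([xt,-.015,zc+.043]),np.array([xb,-.015,zc+.011]),np.array([xb,.015,zc+.011])]
    E+=[(q[i],q[(i+1)%4]) for i in range(4)]
E+=edges_rect(.036,.076,zc+.05)
for v,b,n in [(t,(113,180,60,45,12),'f1'),(s,(290,135,60,45,12),'f2')]:
    overlay(v,[p],[E],*b,f'pics/{n}.png')
    a=cv2.imread(f'pics/{n}.png'); overlay(v,[],[],*b,f'pics/{n}b.png'); cv2.imwrite(f'pics/{n}.png',cv2.resize(np.hstack([cv2.imread(f'pics/{n}b.png'),a]),(800,300),interpolation=cv2.INTER_AREA))
cv2.imwrite('pics/f.png',np.vstack([cv2.imread('pics/f1.png'),cv2.imread('pics/f2.png')]))
E
```

```text
21.32 [0.3912 0.2986 0.2506] [-3.1357 -0.0037  0.1349] F [ 0.5  0.5 -0.1] M [-0.06  0.03 -0.03] w 0.0005
```

View pics/f.png

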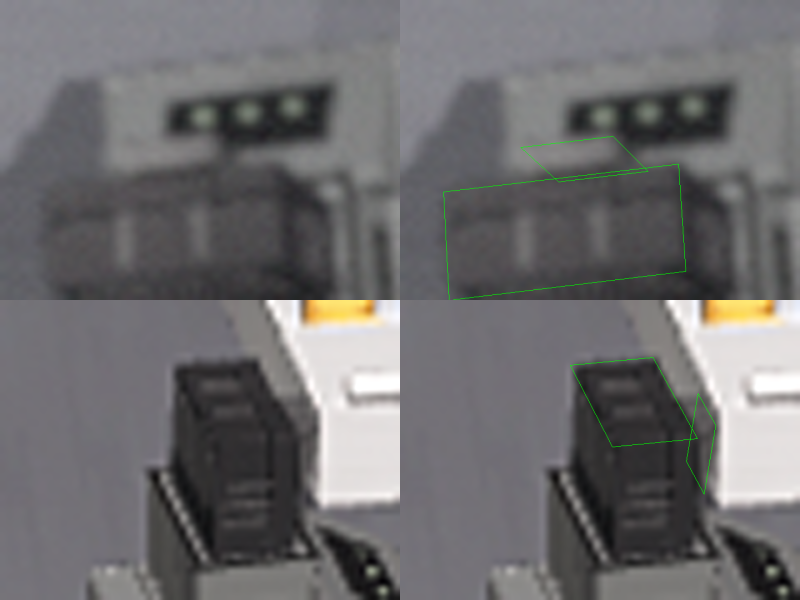

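```bash
python3 -c "
from bench import ticket;print(ticket.close_job())"
```

```text
the job is handed in; nothing more can be done
None
```

The flat battery is out of the blower unit and in the empty charger, latched with its tab on the sloping-panel side. I handed the job in at about 21 s.

- **Removal:** I squeezed the tab against the opposite face and drew the battery straight up. The forces read during the lift stayed at about 6 N or less.
- **Insertion:** The battery went into the charger bay without touching the rim. Squeezed, it reached the floor, but when I let go the contact block lifted it about 5.5 mm before the tab could catch. I then pressed its top with closed fingers, up to about 26 N, until it bottomed.
- **Latch check:** A light probe afterwards found the top about 2 mm above the bottomed height, against 5.5 mm before. That is slightly more than the stated 1.5 mm, but it holds against the block's push, so I take it as latched.
- **Tab check:** In the last top picture the pad shows where a released tab should be, over the lower-left of the charger's display. It is weak evidence, because the pad is nearly the same grey as the panel. In the side picture it hardly stands out from the box behind.
- **Surroundings:** The other charger and the loose things on the bench look unmoved. The arm was clear, with no force on it, when I handed in.

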